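Wedge a split mould apart evenly

TASK

Separate the two press-fitted halves of the split metal mould evenly, using the wedge from the white stand; let only the wedge touch the mould. Push the wedge straight down about half-way into the pry slot at one end of the seam, then all the way to its shoulder in the slot at the other end, then all the way in at the first end, so that the front half never goes badly askew. Finish with the mould open evenly at both ends and the wedge upright back in its stand.

Things in the scene. Friction and masses are not known exactly. Their poses are not given: they have to be found in the camera images.
- wedge_grip (a point): Mid-grip of the loose upright wedge, 90 mm above its tip; z up, x across its thickness, y along its width. Lowest 50 mm: white blade 20 mm wide, 2 mm thick at the tip, growing evenly to 16 mm at the top. Above: grey handle, a shoulder 34 (x) x 44 x 10 mm with its underside 40 mm below this point, then a grip 34 (x) x 40 x 60 mm. Grasp here from above, fingers closing along x.
- stand_seat (a point): Where wedge_grip lies when the wedge is in its stand, 105 mm above the bench. The white stand is fixed, 80 x 75 x 65 mm, with a well 24 mm (x) by 30 mm (y), 55 mm deep, in the middle of its top, 65 mm above the bench; the wedge's shoulder rests on the rim, its x and y along the stand's.
- slot_left (a point): Middle of the left pry slot's mouth, level with the mould's top face, 70 mm above the bench, on the rear half's seam line. y runs along the seam to the left, x across it from front to rear half. The slot is 29 mm long, 4 mm wide when shut, chamfered to 14 mm at the top, and takes the whole 50 mm blade (its thickness across the seam) until the shoulder meets the top face. It moves with the rear half.
- slot_right (a point): The same for the right pry slot, 84 mm from the left one along the seam to -y. Between the two slots lies the 44 x 24 mm casting cavity, where nothing can be pried.
- gap_left (a joint): Opening in m of the seam at its left end (45 mm from the middle): 0 shut, 0.020 at most; stays where it is left. Needs about 4 N across the seam, some 4 to 12 N down on the wedge. The ends open independently: the front half pivots about the end not pried. The wedge half-way in opens it about 3 mm, fully in about 10 mm.
- gap_right (a joint): The same for the right end of the seam (to -y).
- front_half: The half that is pried away, to -x: aluminium, 116 mm long, 40 mm deep, 62 mm high like the rear half. Origin at the left end of the seam (45 mm from the middle), on its seam face, 8 mm above the bench; y along its seam face to the left, z up. It cannot lift.
- mould: Fixed steel base plate of the mould, 160 x 150 x 8 mm; origin at its centre on the bench, under the middle of the shut seam; y along the seam to the left, x from front to rear half. On it the rear half can float up to 12 mm along x either way under about 1 N, so the mould centres itself on the wedge; it cannot lift.

How it is judged:
By the outcome, as a careful person would: the job done as asked, in the order asked, and still so for the second after the job is handed in, with the robot touching nothing.
It also fails if it takes over 58 s, if anything falls off the work surface, if the arm or the gripper's body presses on something with over 40 N, if the wrist force passes 120 N, or if a joint passes its speed limit or range.

ROBOT

A 6-joint arm with a two-finger parallel gripper is mounted at the origin on a cart in front of the work surface, level with it; the furniture and walls round the work are solid. World frame = base frame: x ahead of the robot, y to its left, z up, the work surface at z = 0. Lengths are in mm, angles in rad, forces in N, time in s.
With the tool pointing down it reaches from about 350 to 875 mm from the base axis. Payload 4.2 kg.
Tool frame: the origin (TCP) lies on the centre line of the jaws, within the pads' length; the fingertips stand 11 mm ahead of it and the grasp point (between the pads) lies 8 mm behind it; z points along the fingers, x is the direction in which the jaws open and shut, and the axes are right-handed (so a half turn about z gives the same grasp; the last joint's range is limited). The gripper opens to 87 mm and grips with 3 to 60 N. Pads are 19 mm wide; open, the fingers measure 117 mm over their backs; the gripper's body (75 mm by 190 mm) begins 51 mm behind the grasp point.
Start: joints at [-0.958, 0.385, 0.008, 0, -1.194, -0.259], TCP at [216.555, -586.262, 233.55] pointing down, gripper open.
Joint ranges: [-3.14, 3.14], [-1.21, 2.06], [-1.07, 1.41], [-3.16, 2.05], [-2.99, -0.16], [-3.1, 3.1]. Speed limits (rad/s): [2.79, 2.79, 3.14, 3.14, 3.14, 3.14].

INTERFACE

Orientations are given as a rotation vector (axis times angle).
In Python, from workcell import bot, viewer, nets gives the robot as it stands.
- The arm moves only by the tool step_arm, never from a script. Its argument "commands" is a list of rows, each an object of numbers: "ax", "ay", "az": the turn, a rotation vector about the tool's x, y, z as a fraction of full scale; "tx", "ty", "tz": the shift along the tool's x, y, z as a fraction of full scale; "gripper": the gripper command: -1 is fully open, 1 is shut, values between are in proportion. A call has 1 to 8 rows; each row is the pose to reach, as a shift and turn from the pose commanded when the call began, along the tool's axes at that moment; what a row does not reach only later rows make up. Full scale, the value 1, is 250 mm for a shift and pi/2 rad for a turn. A row lasts 1/8 s, in which the tool goes at most 62.5 mm and 10.7 degrees, less where a joint would pass 70% of its speed; a pose out of reach is approached as far as the arm can. A call with a number of a shift or a turn outside -1 to 1 is refused whole. A call with a gripper value outside its range is refused whole. The fingers move at their own pace and stop on an object; the grip force is fixed at half the most. Time passes only in rows, so rows that repeat a pose let the fingers close. It gives the time, the measured TCP pose, the force and the opening at its end, in the units of the state.
- bot.state(): the state, without advancing time (a new reading comes with each control period).
- viewer.snapshot(name): name is "scene" or "top" or "wrist"; returns the picture (400x640x3 uint8, blue, green, red); there is no depth.
- viewer.camera_params(name): a dict with "K" (3x3 intrinsics, pixels), "pose" (4x4, takes a point from camera to world coordinates). Camera axes: x right, y down, z forward; pixel columns grow to the right and rows downward; lengths in mm; the calibration is good to about 2 mm. A picture is of the moment at which its call begins: read the wrist's pose just before it. camera_params takes no time and is no camera call; for the wrist camera it gives the pose at the moment of the call.
- bot.finish_job(): hands the job in, once; it reports no verdict.
Trained networks look in the newest picture that a camera, given by its name, has taken for a name from the list of things; names that differ only in an ending like _2 or _b are one class to them, and where a whole thing is asked for, a point or a joint stands for the part that bears it (a point fixed in the world has none). Each returns a list of dicts, best first, with "p" (0 to 1); they miss things now and then, are a little off and sometimes report something else, mostly with a low value. They report only what shows in the picture. A call takes as long as a camera call.
- nets.find_in(camera, query): "at" ([column, row] in pixels, amid what is visible of it).
- nets.spot_point(camera, query): "at" ([column, row] in pixels: a listed point, or the origin of a listed thing).
The state is a dict: "time_s": time; "joint_pos": joint angles; "dq": joint speeds; "joint_torque": joint torques, N m; "tool_pos": TCP position; "tool_rot": TCP orientation; "contact_force": force on the tool from outside, world axes, zero at the start; "torque": the same for the moment, N m; "grip_width": opening from 0.0 (shut) to 1.0 (fully open).
Only numpy, scipy, OpenCV 4.12 (cv2) and the standard library are available. Lean on these libraries where they do the work, as an engineer would, in place of code of your own. Each camera call takes 0.05 s, during which the arm holds its last target.

## Working session

There is one attempt and no reset: what is moved stays moved. The work goes in short steps, Python scripts to look and compute and a tool call to move; the robot and the scene stay as the last step left them, time stands still between calls to the robot, and variables do not carry over. Pictures are saved under pics/ and viewed, and the job is handed in when it is done.

Besides the shell and the picture viewer there is one more tool, called as a command line: name --argument value ..., lists and objects as JSON in quotes. step_arm: Moves the arm, as the interface text tells. Shift numbers are shares of 250 mm and turn numbers shares of pi/2 rad, none past 1 either way. Its arguments: {"type":"object","properties":{"commands":{"type":"array","items":{"type":"object","properties":{"ax":{"type":"number"},"ay":{"type":"number"},"az":{"type":"number"},"tx":{"type":"number"},"ty":{"type":"number"},"tz":{"type":"number"},"gripper":{"type":"number"}}}}},"required":["commands"]}

```bash
ls; mkdir -p pics; python3 - <<'E'
from workcell import bot, viewer, nets
import cv2
s=bot.state(); print(s)
for c in ["scene","top"]:
    im=viewer.snapshot(c); cv2.imwrite(f"pics/a_{c}.png",im)
    p=viewer.camera_params(c); print(c,p["K"].tolist(),p["pose"].round(3).tolist())
    for q in ["wedge_grip","stand_seat","slot_left","slot_right","mould","front_half"]:
        print(q,nets.spot_point(c,q)[:3])
print(bot.state()["time_s"])
E
```

```text
pics
{'time_s': 0.0, 'joint_pos': array([-9.58399959e-01,  3.85549043e-01,  6.62816051e-03, -4.92096417e-04,
       -1.19399807e+00, -2.58613626e-01]), 'dq': array([-2.01974555e-03,  2.40584397e-06, -1.40925421e-04, -1.05545650e-03,
        7.85250019e-04, -3.85935842e-04]), 'joint_torque': array([-4.22237745e-04, -3.90666676e+01,  1.87402904e+01,  4.21997800e+00,
        1.09535680e-02, -1.87632600e-04]), 'tool_pos': array([ 216.35474794, -585.74188784,  232.46605074]), 'tool_rot': array([-1.79505250e+00, -2.57601385e+00, -1.81682085e-03]), 'contact_force': array([-1.13910802,  0.08772277, -0.55001826]), 'torque': array([-0.00822496,  0.01456709, -0.06467451]), 'grip_width': 1.001309742625061}
scene [[424.98659438331316, 0.0, 317.52007108687303], [0.0, 424.98659438331316, 197.93600990925503], [0.0, 0.0, 1.0]] [[-0.796, -0.44, 0.416, 153.806], [-0.606, 0.581, -0.544, 537.782], [-0.002, -0.685, -0.729, 771.379], [0.0, 0.0, 0.0, 1.0]]
wedge_grip [{'at': [277.3, 240.5], 'p': 0.6}]
stand_seat [{'at': [276.0, 241.9], 'p': 0.81}]
slot_left [{'at': [351.7, 152.2], 'p': 0.81}]
slot_right [{'at': [351.0, 152.7], 'p': 0.73}, {'at': [366.0, 137.5], 'p': 0.67}]
mould [{'at': [358.5, 170.3], 'p': 0.95}]
front_half [{'at': [347.4, 169.4], 'p': 0.79}]
top [[498.94607846928795, 0.0, 323.0328620880614], [0.0, 498.94607846928795, 197.57153169757458], [0.0, 0.0, 1.0]] [[0.013, -0.988, 0.156, 382.184], [-1.0, -0.011, 0.015, 9.538], [-0.014, -0.157, -0.988, 999.412], [0.0, 0.0, 0.0, 1.0]]
wedge_grip [{'at': [237.9, 199.9], 'p': 0.95}]
stand_seat [{'at': [233.5, 198.3], 'p': 0.93}]
slot_left [{'at': [414.3, 171.9], 'p': 0.94}]
slot_right [{'at': [458.9, 174.1], 'p': 0.93}]
mould [{'at': [433.7, 179.3], 'p': 0.97}]
front_half [{'at': [406.8, 179.6], 'p': 0.63}]
0.7
```

View pics/a_scene.png

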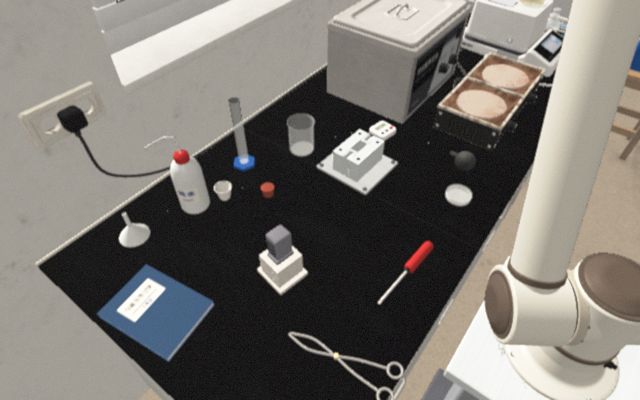

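View pics/a_top.png

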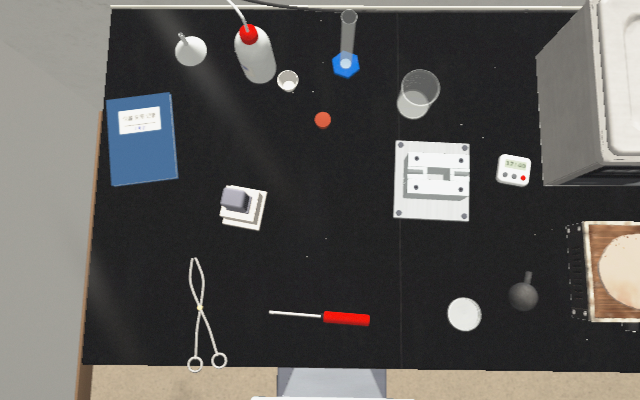

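```bash
cat > h.py <<'E'
import numpy as np, cv2
from workcell import bot, viewer, nets
from scipy.spatial.transform import Rotation as R
def ray(c,uv,P=None):
    P=P or viewer.camera_params(c)
    d=np.linalg.inv(P["K"])@np.array([uv[0],uv[1],1.]); T=P["pose"]
    return T[:3,3],T[:3,:3]@d
def at_z(c,uv,z,P=None):
    o,d=ray(c,uv,P); return o+d*(z-o[2])/d[2]
def proj(c,X,P=None):
    P=P or viewer.camera_params(c); T=P["pose"]
    x=P["K"]@(T[:3,:3].T@(np.asarray(X,float)-T[:3,3])); return x[:2]/x[2]
def rel(target,rot=None):
    """target TCP pose -> command numbers from current measured"""
    s=bot.state(); Rt=R.from_rotvec(s["tool_rot"])
    t=Rt.inv().apply(np.asarray(target)-s["tool_pos"])/250
    a=(Rt.inv()*rot).as_rotvec()/(np.pi/2) if rot is not None else np.zeros(3)
    return t.round(4),a.round(4)
E
python3 - <<'E'
from h import *
print("wg",at_z("top",(237.9,199.9),105),at_z("scene",(277.3,240.5),105))
print("ss",at_z("top",(233.5,198.3),105),at_z("scene",(276,241.9),105))
print("sl",at_z("top",(414.3,171.9),70),at_z("scene",(351.7,152.2),70))
print("sr",at_z("top",(458.9,174.1),70),at_z("scene",(366,137.5),70))
print("m",at_z("top",(433.7,179.3),0),at_z("scene",(358.5,170.3),0))
print(R.from_rotvec(bot.state()["tool_rot"]).as_matrix().round(3))
import cv2
im=cv2.imread("pics/a_top.png"); cv2.imwrite("pics/a_crop.png",cv2.resize(im[120:270,200:500],(0,0),fx=2.6,fy=2.6,interpolation=cv2.INTER_CUBIC))
E
```

```text
wg [517.89118153 178.18216629 105.        ] [527.75396784 179.50629297 105.        ]
ss [520.74764765 186.32271087 105.        ] [527.52063893 183.65427486 105.        ]
sl [ 580.57062153 -148.49380271   70.        ] [ 581.53275554 -163.71742077   70.        ]
sr [ 577.16886041 -232.65846923   70.        ] [ 584.72047599 -234.90591945   70.        ]
m [ 580.54270897 -199.51642489    0.        ] [ 568.65537869 -183.86520293    0.        ]
[[-0.346  0.938  0.   ]
 [ 0.938  0.346  0.   ]
 [-0.     0.    -1.   ]]
```

View pics/a_crop.png

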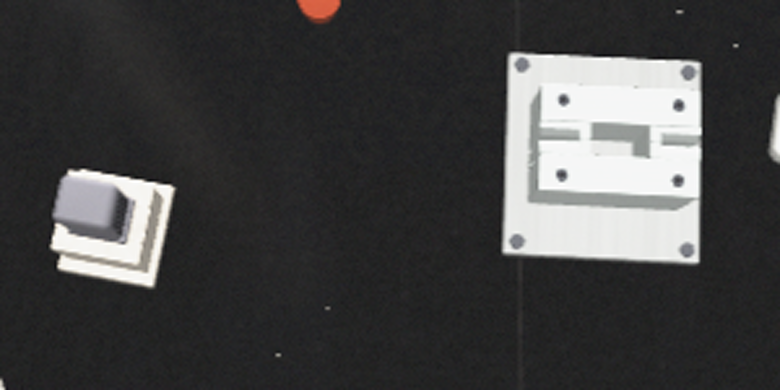

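```bash
python3 - <<'E'
from h import *
P=viewer.camera_params("wrist"); s=bot.state()
Rt=R.from_rotvec(s["tool_rot"]).as_matrix()
print(P["K"][0,0], Rt.T@P["pose"][:3,:3], Rt.T@(P["pose"][:3,3]-s["tool_pos"]))
print(rel([510,170,330],R.from_matrix(np.array([[.2,.98,0],[.98,-.2,0],[0,0,-1]]).T)))
print(rel([510,170,330],R.from_matrix(np.array([[-.98,.2,0],[.2,.98,0],[0,0,-1]]).T)))
E
```

```text
308.06929280552555 [[ 9.99999424e-01 -7.04843778e-04 -8.09115679e-04]
 [ 8.95791515e-04  9.63469082e-01  2.67818084e-01]
 [ 5.90788030e-04 -2.67818655e-01  9.63469158e-01]] [   0.83897634  -72.98158176 -151.08304712]
(array([ 2.431 ,  2.1492, -0.3857]), array([ 0.    , -0.    ,  0.3534]))
(array([ 2.431 ,  2.1492, -0.3857]), array([ 0.    ,  0.    , -0.6466]))
```

step_arm --commands '[{"tx":0.8,"ty":0.72,"tz":-0.2},{"tx":0.8,"ty":0.72,"tz":-0.2},{"tx":0.8,"ty":0.72,"tz":-0.2},{"tx":0.8,"ty":0.72,"tz":-0.2},{"tx":0.8,"ty":0.72,"tz":-0.2}]'

```text
$.commands[0]: bad value
```

step_arm --commands '[{"tx":0.8,"ty":0.72,"tz":-0.1},{"tx":0.8,"ty":0.72,"tz":-0.1},{"tx":0.8,"ty":0.72,"tz":-0.1},{"tx":0.8,"ty":0.72,"tz":-0.1},{"tx":0.8,"ty":0.72,"tz":-0.1}]'

```text
$.commands[0]: bad value
```

step_arm --commands '[{"tx":0.65,"ty":0.6,"tz":0,"az":-0.12},{"tx":0.65,"ty":0.6,"tz":0,"az":-0.24},{"tx":0.65,"ty":0.6,"tz":0,"az":-0.36},{"tx":0.65,"ty":0.6,"tz":0,"az":-0.48},{"tx":0.65,"ty":0.6,"tz":0,"az":-0.6},{"tx":0.65,"ty":0.6,"tz":0,"az":-0.646},{"tx":0.65,"ty":0.6,"tz":0,"az":-0.646}]'

```text
$.commands[0]: bad value
```

```bash
python3 - <<'E'
from h import *
s=bot.state(); print(s["time_s"],s["tool_pos"],s["joint_pos"].round(2),R.from_rotvec(s["tool_rot"]).as_matrix().round(3).tolist())
P=viewer.camera_params("wrist")
im=viewer.snapshot("wrist"); cv2.imwrite("pics/b_wrist.png",im)
for q,z in [("wedge_grip",105),("stand_seat",105)]:
    for r in nets.spot_point("wrist",q): print(q,r,at_z("wrist",r["at"],z,P))
E
```

```text
0.7 [ 216.53786294 -586.25272747  233.562481  ] [-0.96  0.38  0.01 -0.   -1.19 -0.26] [[-0.346, 0.938, 0.0], [0.938, 0.346, 0.0], [-0.0, 0.0, -1.0]]
```

View pics/b_wrist.png

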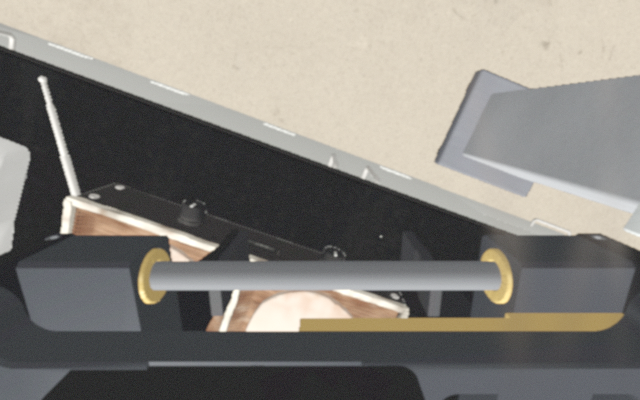

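step_arm --commands '[{"ax":0,"ay":0,"az":0,"tx":0.8,"ty":0.72,"tz":-0.2,"gripper":-1},{"ax":0,"ay":0,"az":0,"tx":0.8,"ty":0.72,"tz":-0.2,"gripper":-1},{"ax":0,"ay":0,"az":0,"tx":0.8,"ty":0.72,"tz":-0.2,"gripper":-1},{"ax":0,"ay":0,"az":0,"tx":0.8,"ty":0.72,"tz":-0.2,"gripper":-1},{"ax":0,"ay":0,"az":0,"tx":0.8,"ty":0.72,"tz":-0.2,"gripper":-1}]'

```text
time_s: 1.48
tool_pos: [316.9, -334.1, 284.9]
tool_rot: [1.79, 2.578, 0.001]
contact_force: [0.4, -0.6, 0.4]
grip_width: 1.002
```

step_arm --commands '[{"ax":0,"ay":0,"az":0,"tx":0.9,"ty":0.72,"tz":-0.1,"gripper":-1},{"ax":0,"ay":0,"az":0,"tx":0.9,"ty":0.72,"tz":-0.1,"gripper":-1},{"ax":0,"ay":0,"az":0,"tx":0.9,"ty":0.72,"tz":-0.1,"gripper":-1},{"ax":0,"ay":0,"az":0,"tx":0.9,"ty":0.72,"tz":-0.1,"gripper":-1},{"ax":0,"ay":0,"az":0,"tx":0.9,"ty":0.72,"tz":-0.1,"gripper":-1}]'

```text
time_s: 2.1
tool_pos: [407.5, -60.5, 309.3]
tool_rot: [1.792, 2.579, 0.002]
contact_force: [0.1, 0.0, 0.0]
grip_width: 0.998
```

```bash
python3 - <<'E'
from h import *
print(rel([530,222,330],R.from_matrix(np.array([[-.98,.2,0],[.2,.98,0],[0,0,-1]]).T)))
E
```

```text
(array([ 0.8881,  0.8536, -0.0814]), array([ 0.001 ,  0.0007, -0.6451]))
```

step_arm --commands '[{"ax":0,"ay":0,"az":-0.645,"tx":0.85,"ty":0.82,"tz":-0.08,"gripper":-1},{"ax":0,"ay":0,"az":-0.645,"tx":0.85,"ty":0.82,"tz":-0.08,"gripper":-1},{"ax":0,"ay":0,"az":-0.645,"tx":0.85,"ty":0.82,"tz":-0.08,"gripper":-1},{"ax":0,"ay":0,"az":-0.645,"tx":0.85,"ty":0.82,"tz":-0.08,"gripper":-1},{"ax":0,"ay":0,"az":-0.645,"tx":0.85,"ty":0.82,"tz":-0.08,"gripper":-1},{"ax":0,"ay":0,"az":-0.645,"tx":0.85,"ty":0.82,"tz":-0.08,"gripper":-1},{"ax":0,"ay":0,"az":-0.645,"tx":0.85,"ty":0.82,"tz":-0.08,"gripper":-1},{"ax":0,"ay":0,"az":-0.645,"tx":0.85,"ty":0.82,"tz":-0.08,"gripper":-1}]'

```text
time_s: 3.1
tool_pos: [525.5, 207.1, 328.8]
tool_rot: [0.322, 3.125, 0.0]
contact_force: [-0.6, 0.2, 0.1]
grip_width: 1.002
```

```bash
python3 - <<'E'
from h import *
s=bot.state(); print(s["time_s"],s["tool_pos"],s["joint_pos"].round(2),R.from_rotvec(s["tool_rot"]).as_matrix().round(3).tolist())
P=viewer.camera_params("wrist")
im=viewer.snapshot("wrist"); cv2.imwrite("pics/b2_wrist.png",im)
for q,z in [("wedge_grip",105),("stand_seat",105)]:
    for r in nets.spot_point("wrist",q): print(q,r,at_z("wrist",r["at"],z,P))
E
```

```text
3.1 [525.54863851 207.05264967 328.76430051] [ 0.66  0.23  0.02  0.   -1.36 -0.87] [[-0.979, 0.204, 0.0], [0.204, 0.979, 0.0], [-0.0, 0.0, -1.0]]
wedge_grip {'at': [326.8, 150.4], 'p': 0.9} [517.30180962 178.01513384 105.        ]
```

View pics/b2_wrist.png

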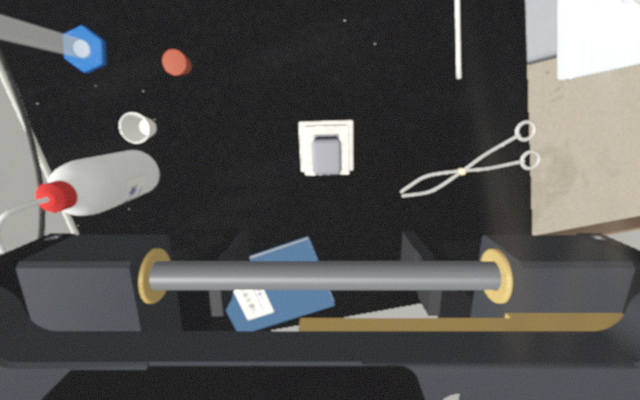

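```bash
python3 - <<'E'
from h import *
im=cv2.imread("pics/b2_wrist.png")
cv2.imwrite("pics/b2c.png",cv2.resize(im[110:190,285:370],(0,0),fx=7,fy=7,interpolation=cv2.INTER_CUBIC))
E
```

```text
(no output)
```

View pics/b2c.png

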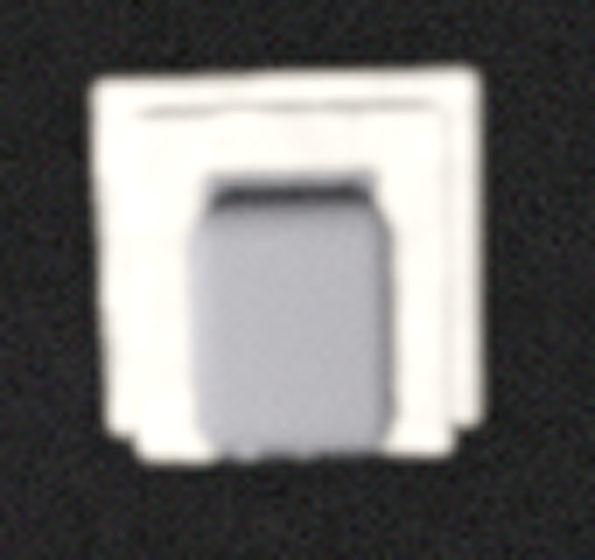

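```bash
python3 - <<'E'
from h import *
s=bot.state();print(s["tool_pos"])
p=at_z("wrist",(326.7,157.3),135); print(p, at_z("wrist",(326.8,150.4),105))
T=R.from_rotvec(s["tool_rot"])*R.from_rotvec([0,0,-0.017])
for z in (105-8-8+0,): pass
# TCP is 8 ahead of the grasp point -> TCP z = 105-8=97
for w in [(517.5,178.5)]:
    print(rel([w[0],w[1],97],T), rel([w[0],w[1],170],T))
for q,z in [((285+94/7,110+75/7),15),((285+478/7,110+68/7),15)]: pass
E
```

```text
[525.56148794 206.93783712 328.9532738 ]
[518.51412263 182.10878541 135.        ] [517.42085741 177.94966806 105.        ]
(array([ 0.0088, -0.1184,  0.9278]), array([ 0.    ,  0.    , -0.0108])) (array([ 0.0087, -0.1182,  0.6358]), array([ 0.    ,  0.    , -0.0108]))
```

step_arm --commands '[{"ax":0,"ay":0,"az":-0.011,"tx":0.004,"ty":-0.112,"tz":0.25,"gripper":-1},{"ax":0,"ay":0,"az":-0.011,"tx":0.004,"ty":-0.112,"tz":0.5,"gripper":-1},{"ax":0,"ay":0,"az":-0.011,"tx":0.004,"ty":-0.112,"tz":0.65,"gripper":-1},{"ax":0,"ay":0,"az":-0.011,"tx":0.004,"ty":-0.112,"tz":0.75,"gripper":-1},{"ax":0,"ay":0,"az":-0.011,"tx":0.004,"ty":-0.112,"tz":0.85,"gripper":-1},{"ax":0,"ay":0,"az":-0.011,"tx":0.004,"ty":-0.112,"tz":0.927,"gripper":-1},{"ax":0,"ay":0,"az":-0.011,"tx":0.004,"ty":-0.112,"tz":0.927,"gripper":-1},{"ax":0,"ay":0,"az":-0.011,"tx":0.004,"ty":-0.112,"tz":0.927,"gripper":-1}]'

```text
time_s: 4.25
tool_pos: [519.7, 180.5, 97.8]
tool_rot: [0.293, 3.126, 0.001]
contact_force: [-0.6, -0.3, -0.2]
grip_width: 1.0
```

```bash
python3 - <<'E'
from h import *
for c in ["scene","top"]:
    im=viewer.snapshot(c); cv2.imwrite(f"pics/c_{c}.png",im)
a=cv2.imread("pics/c_scene.png")[180:330,200:380]
cv2.imwrite("pics/c_s.png",cv2.resize(a,(0,0),fx=4,fy=4,interpolation=cv2.INTER_CUBIC))
print(bot.state()["tool_pos"])
E
```

```text
[519.73034277 180.60457691  98.05170297]
```

View pics/c_s.png

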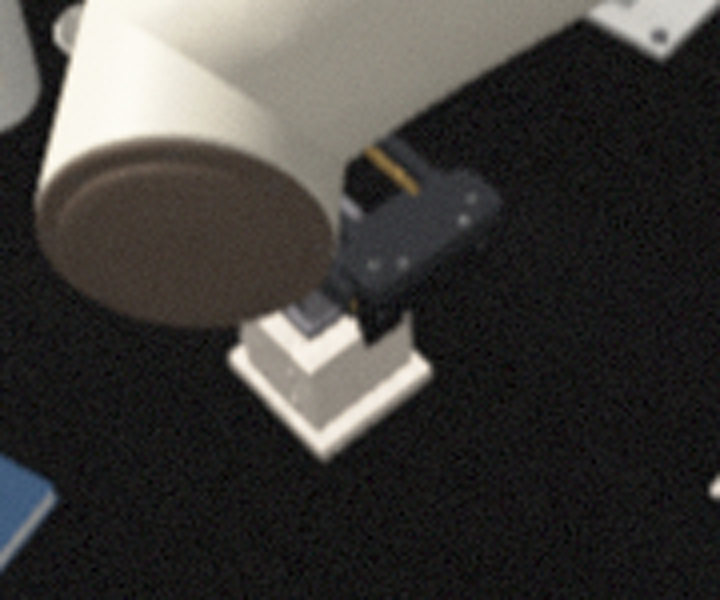

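step_arm --commands '[{"ax":0,"ay":0,"az":0,"tx":0,"ty":0,"tz":0,"gripper":1},{"ax":0,"ay":0,"az":0,"tx":0,"ty":0,"tz":0,"gripper":1},{"ax":0,"ay":0,"az":0,"tx":0,"ty":0,"tz":0,"gripper":1},{"ax":0,"ay":0,"az":0,"tx":0,"ty":0,"tz":0,"gripper":1},{"ax":0,"ay":0,"az":0,"tx":0,"ty":0,"tz":0,"gripper":1},{"ax":0,"ay":0,"az":0,"tx":0,"ty":0,"tz":0,"gripper":1}]'

```text
time_s: 5.1
tool_pos: [519.0, 180.3, 96.8]
tool_rot: [-0.293, -3.128, 0.0]
contact_force: [-2.1, 1.1, 2.0]
grip_width: 0.403
```

step_arm --commands '[{"ax":0,"ay":0,"az":0,"tx":0,"ty":0,"tz":-0.1,"gripper":1},{"ax":0,"ay":0,"az":0,"tx":0,"ty":0,"tz":-0.25,"gripper":1},{"ax":0,"ay":0,"az":0,"tx":0,"ty":0,"tz":-0.45,"gripper":1},{"ax":0,"ay":0,"az":0,"tx":0,"ty":0,"tz":-0.65,"gripper":1},{"ax":0,"ay":0,"az":0,"tx":0,"ty":0,"tz":-0.8,"gripper":1},{"ax":0,"ay":0,"az":0,"tx":0,"ty":0,"tz":-0.8,"gripper":1}]'

```text
time_s: 5.85
tool_pos: [520.2, 180.9, 300.1]
tool_rot: [0.292, 3.122, 0.007]
contact_force: [-0.5, 0.6, -2.8]
grip_width: 0.389
```

```bash
python3 - <<'E'
from h import *
im=viewer.snapshot("scene"); cv2.imwrite(f"pics/d_scene.png",im)
a=im[100:340,160:420]
cv2.imwrite("pics/d_s.png",cv2.resize(a,(0,0),fx=2.4,fy=2.4,interpolation=cv2.INTER_CUBIC))
im=viewer.snapshot("top"); 
cv2.imwrite("pics/d_t.png",im)
print(nets.spot_point("top","stand_seat"),nets.spot_point("top","wedge_grip"))
print(nets.spot_point("scene","stand_seat"),nets.spot_point("scene","wedge_grip"))
s=bot.state();print(s["tool_pos"],s["contact_force"],s["grip_width"])
y=np.array([.04,.999,0]);y/=np.linalg.norm(y); x=np.array([-y[1],y[0],0])
print(rel([583,-125,290],R.from_matrix(np.array([x,y,[0,0,-1]]).T)))
E
```

```text
[{'at': [230.6, 197.5], 'p': 0.9}] [{'at': [210.2, 177.8], 'p': 0.57}]
[{'at': [276.5, 241.6], 'p': 0.88}] [{'at': [267.8, 162.4], 'p': 0.82}, {'at': [278.9, 244.3], 'p': 0.45}]
[518.46842316 179.98072766 295.08040679] [ 1.02576087 -0.40487714 -1.56387917] 0.39306306769113775
(array([-0.4801, -1.1508,  0.0217]), array([-0.0013, -0.0017, -0.0934]))
```

View pics/d_s.png

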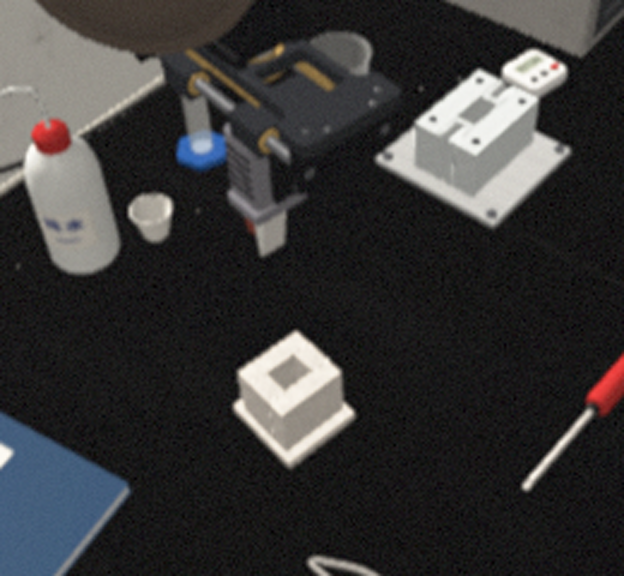

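View pics/d_t.png

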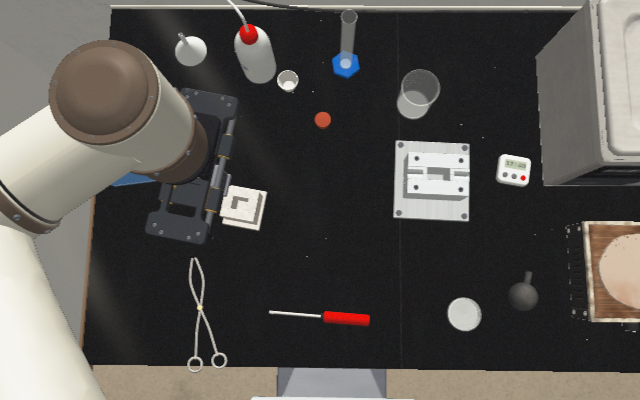

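step_arm --commands '[{"ax":0,"ay":0,"az":-0.093,"tx":-0.24,"ty":-0.7,"tz":0.02,"gripper":1},{"ax":0,"ay":0,"az":-0.093,"tx":-0.24,"ty":-0.7,"tz":0.02,"gripper":1},{"ax":0,"ay":0,"az":-0.093,"tx":-0.24,"ty":-0.7,"tz":0.02,"gripper":1},{"ax":0,"ay":0,"az":-0.093,"tx":-0.24,"ty":-0.7,"tz":0.02,"gripper":1},{"ax":0,"ay":0,"az":-0.093,"tx":-0.24,"ty":-0.7,"tz":0.02,"gripper":1}]'

```text
time_s: 6.78
tool_pos: [545.3, -3.0, 291.0]
tool_rot: [-0.065, -3.139, 0.0]
contact_force: [0.2, 0.1, -1.5]
grip_width: 0.389
```

```bash
python3 - <<'E'
from h import *
print("well scene",at_z("scene",(280.8,255),65), "nets", at_z("top",(230.6,197.5),105), at_z("scene",(276.5,241.6),105))
y=np.array([.04,.999,0]);y/=np.linalg.norm(y); x=np.array([-y[1],y[0],0])
print(rel([583,-125,290],R.from_matrix(np.array([x,y,[0,0,-1]]).T)))
E
```

```text
well scene [520.32492973 181.58152145  65.        ] nets [522.16341368 191.67396035 105.        ] [527.22426198 182.5045118  105.        ]
(array([-0.1707, -0.4812,  0.0036]), array([-0.0001, -0.001 , -0.0009]))
```

step_arm --commands '[{"ax":0,"ay":0,"az":0,"tx":-0.17,"ty":-0.48,"tz":0,"gripper":1},{"ax":0,"ay":0,"az":0,"tx":-0.17,"ty":-0.48,"tz":0,"gripper":1},{"ax":0,"ay":0,"az":0,"tx":-0.17,"ty":-0.48,"tz":0,"gripper":1},{"ax":0,"ay":0,"az":0,"tx":-0.17,"ty":-0.48,"tz":0,"gripper":1}]'

```text
time_s: 7.28
tool_pos: [583.2, -123.4, 291.2]
tool_rot: [-0.062, -3.14, -0.0]
contact_force: [0.4, -0.8, -0.7]
grip_width: 0.392
```

```bash
python3 - <<'E'
from h import *
s=bot.state(); print(s["time_s"],s["tool_pos"],R.from_rotvec(s["tool_rot"]).as_matrix().round(3).tolist())
P=viewer.camera_params("wrist")
im=viewer.snapshot("wrist"); cv2.imwrite("pics/e_wrist.png",im)
for q,z in [("slot_left",70),("slot_right",70),("mould",0)]:
    for r in nets.spot_point("wrist",q): print(q,r,at_z("wrist",r["at"],z,P))
cv2.imwrite("pics/e_c.png",cv2.resize(im[60:240,220:420],(0,0),fx=3.3,fy=3.3,interpolation=cv2.INTER_CUBIC))
np.save("e_pose.npy",P["pose"])
E
```

```text
7.275 [ 583.21014249 -123.44311348  291.1574799 ] [[-0.999, 0.04, -0.001], [0.04, 0.999, 0.0], [0.001, 0.0, -1.0]]
slot_right {'at': [326.8, 80.6], 'p': 0.81} [ 576.646022   -232.18561533   70.        ]
mould {'at': [325.6, 115.2], 'p': 0.57} [ 579.40675958 -194.27828464    0.        ]
```

View pics/e_c.png

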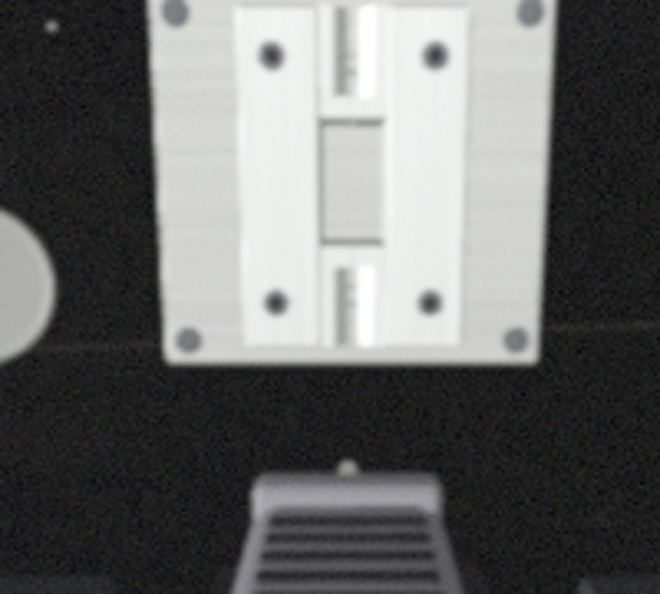

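```bash
python3 - <<'E'
from h import *
P=viewer.camera_params("wrist")
for n,uv in [("R",(327.4,75.8)),("L",(327.3,152.4))]: print(n,at_z("wrist",uv,70,P))
s=bot.state();Rt=R.from_rotvec(s["tool_rot"])
for n,uv,z in [("tip",(325.2,201.5),209.2),("shoulder",(220+347/3.3,60+476/3.3),262)]:
    p=at_z("wrist",uv,z,P); print(n,p,"tool frame",Rt.inv().apply(p-s["tool_pos"]))
# base plate corners bolts
im=cv2.imread("pics/a_top.png")
E
```

```text
R [ 576.18110426 -236.81480989   70.        ]
L [ 579.47871832 -150.64259734   70.        ]
tip [ 582.70399843 -128.67875541  209.2       ] tool frame [ 0.22991132 -5.85913615 82.88419241]
shoulder [ 582.16081666 -141.88759858  262.        ] tool frame [  0.24911897 -19.06923264  30.08171552]
```

```bash
python3 - <<'E'
from h import *
P=viewer.camera_params("wrist")
for r in [60+8/3.3,89.4,96.4,133.3,140.3,60+345/3.3]:
    print(r,at_z("wrist",(327.3,r),70,P))
for u in (238,464): print(at_z("wrist",(220+u/3.3,114),70,P))
y=np.array([.04,.999,0]);y/=np.linalg.norm(y); x=np.array([-y[1],y[0],0])
Q=R.from_matrix(np.array([x,y,[0,0,-1]]).T)
for n,p in [("L",(579.5,-149.5,0)),("R",(576.2,-234,0))]:
    t=np.array(p)-3*y; t[2]=178
    print(n,t,rel(t,Q))
E
```

```text
62.42424242424242 [ 575.77803905 -250.78447016   70.        ]
89.4 [ 576.83041332 -222.30679829   70.        ]
96.4 [ 577.11112342 -214.71066975   70.        ]
133.3 [ 578.64593811 -173.17796554   70.        ]
140.3 [ 578.94799602 -165.00415667   70.        ]
164.54545454545456 [ 580.02268193 -135.92272263   70.        ]
[ 618.86246539 -196.81812355   70.        ]
[ 538.99937086 -193.70740652   70.        ]
L [ 579.37997605 -152.49759808  178.        ] (array([ 0.0106, -0.1192,  0.4563]), array([0.0001, 0.0003, 0.0013]))
R [ 576.07997605 -236.99759808  178.        ] (array([ 0.011 , -0.4574,  0.4563]), array([0.0001, 0.0003, 0.0013]))
```

step_arm --commands '[{"ax":0,"ay":0,"az":0.001,"tx":0.007,"ty":-0.123,"tz":0.1,"gripper":1},{"ax":0,"ay":0,"az":0.001,"tx":0.007,"ty":-0.123,"tz":0.25,"gripper":1},{"ax":0,"ay":0,"az":0.001,"tx":0.007,"ty":-0.123,"tz":0.4,"gripper":1},{"ax":0,"ay":0,"az":0.001,"tx":0.007,"ty":-0.123,"tz":0.48,"gripper":1},{"ax":0,"ay":0,"az":0.001,"tx":0.007,"ty":-0.123,"tz":0.5,"gripper":1},{"ax":0,"ay":0,"az":0.001,"tx":0.007,"ty":-0.123,"tz":0.5,"gripper":1}]'

```text
time_s: 8.22
tool_pos: [580.7, -154.6, 167.6]
tool_rot: [0.064, 3.14, -0.001]
contact_force: [-0.4, 0.6, -0.7]
grip_width: 0.388
```

```bash
python3 - <<'E'
from h import *
s=bot.state(); print(s["time_s"],s["tool_pos"],s["tool_rot"],s["contact_force"])
P=viewer.camera_params("wrist")
im=viewer.snapshot("wrist")
im2=viewer.snapshot("scene"); 
print(proj("scene",(580,-150.5,70)))
a=cv2.resize(im[60:260,220:420],(400,400),interpolation=cv2.INTER_CUBIC)
b=cv2.resize(im2[80:220,290:430],(400,400),interpolation=cv2.INTER_CUBIC)
cv2.imwrite("pics/f.png",np.hstack([a,b]))
E
```

```text
8.225 [ 580.68531217 -154.58358258  167.57117671] [ 6.41042504e-02  3.13978890e+00 -5.53488457e-04] [-0.36504114  0.61966189 -0.74666735]
[349.23724358 155.2011193 ]
```

View pics/f.png

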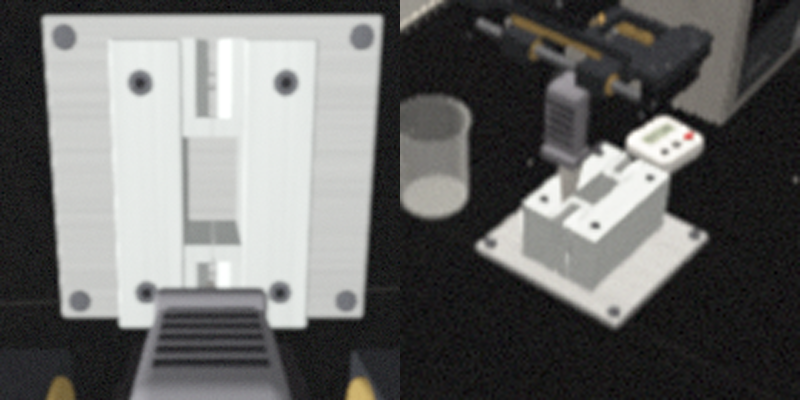

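```bash
python3 - <<'E'
from h import *
f=lambda X: (proj("scene",X)-[290,80])*4/1.4*0+ (proj("scene",X)-np.array([290,80]))
for n,X in [("tip exp +3",(580.7,-151.6,85.8)),("tip -7",(580.7,-161.6,85.8)),("tip +13",(580.7,-141.6,85.8)),("slot c",(580.3,-151,70)),("slot outer",(580.8,-136.5,70)),("slot inner",(579.7,-165.5,70))]:
    print(n,(f(X)*6).round())
im2=viewer.snapshot("scene")
cv2.imwrite("pics/f2.png",cv2.resize(im2[120:190,325:395],(0,0),fx=8,fy=8,interpolation=cv2.INTER_CUBIC))
for n,X in [("tip exp +3",(580.7,-151.6,85.8)),("tip -7",(580.7,-161.6,85.8)),("tip +13",(580.7,-141.6,85.8)),("slot c",(580.3,-151,70)),("slot outer",(580.8,-136.5,70)),("slot inner",(579.7,-165.5,70))]:
    print(n,((proj("scene",X)-[325,120])*8).round())
E
```

```text
tip exp +3 [358. 420.]
tip -7 [371. 408.]
tip +13 [344. 433.]
slot c [356. 450.]
slot outer [335. 468.]
slot inner [376. 433.]
tip exp +3 [197. 240.]
tip -7 [215. 223.]
tip +13 [178. 257.]
slot c [194. 280.]
slot outer [166. 304.]
slot inner [222. 257.]
```

View pics/f2.png

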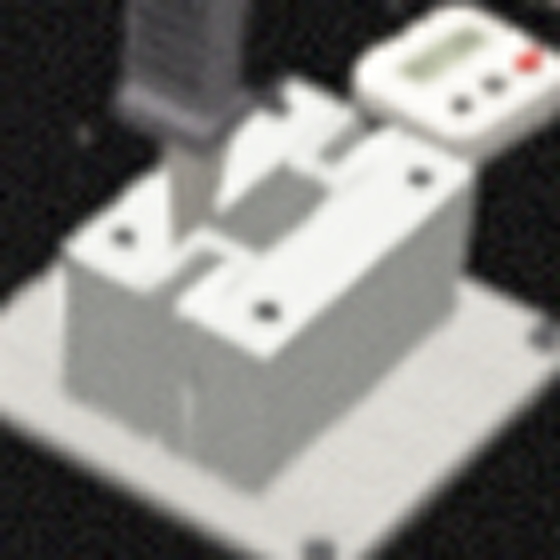

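```bash
python3 - <<'E'
from h import *
P=viewer.camera_params("wrist"); print(P["K"][:2,2])
s=bot.state();Rt=R.from_rotvec(s["tool_rot"]);print(s["tool_pos"])
def tf(u,v,z):
    p=at_z("wrist",(220+u/2,60+v/2),z,P); print((u,v),p.round(1),"tool",Rt.inv().apply(p-s["tool_pos"]).round(1))
tf(214,78,70); tf(196,78,70); tf(232,78,70); tf(214.5,280,70); tf(112,180,70); tf(316,180,70); tf(158,290,145.5-9.6); tf(265,290,145.5-9.6);tf(185,219,70);tf(185,137,70); tf(213,118,70); tf(213,262,70); tf(65,38,8); tf(361,38,8)
tf(80,301,8); tf(345,301,8)
im=viewer.snapshot("wrist")
cv2.imwrite("pics/f3.png",cv2.resize(im[70:210,280:380],(0,0),fx=5.5,fy=4.2,interpolation=cv2.INTER_CUBIC))
for z in (8,30,70): print(((proj("scene",(581.3,-137.5,z))-[325,120])*8).round())
E
```

```text
[324.99940517 199.57730124]
[ 580.95218906 -154.93779065  168.26703307]
(214, 78) [ 576.1 -238.3   70. ] tool [  1.6 -83.5  98.3]
(196, 78) [ 583.  -238.6   70. ] tool [ -5.3 -83.5  98.3]
(232, 78) [ 569.2 -238.    70. ] tool [  8.6 -83.5  98.3]
(214.5, 280) [ 579.2 -157.7   70. ] tool [ 1.9 -2.8 98.3]
(112, 180) [ 618.7 -201.1   70. ] tool [-39.4 -44.5  98.4]
(316, 180) [ 536.8 -197.6   70. ] tool [ 42.6 -44.5  98.2]
(158, 290) [ 596.3 -173.5  135.9] tool [-16.  -17.9  32.4]
(265, 290) [ 563.1 -172.1  135.9] tool [ 17.2 -17.9  32.3]
(185, 219) [ 590.2 -184.    70. ] tool [-10.2 -28.7  98.3]
(185, 137) [ 588.5 -216.7   70. ] tool [ -9.8 -61.4  98.3]
(213, 118) [ 577.1 -223.5   70. ] tool [  1.3 -68.6  98.3]
(213, 262) [ 579.5 -165.5   70. ] tool [  1.3 -10.6  98.3]
(65, 38) [ 645.6 -262.2    8. ] tool [ -68.6 -104.5  160.5]
(361, 38) [ 505.7 -256.2    8. ] tool [  71.4 -104.3  160.1]
(80, 301) [ 651.4 -131.8    8. ] tool [-69.   26.  160.5]
(345, 301) [ 511.2 -126.1    8. ] tool [ 71.3  26.  160.1]
[158. 446.]
[161. 396.]
[167. 302.]
```

View pics/f3.png

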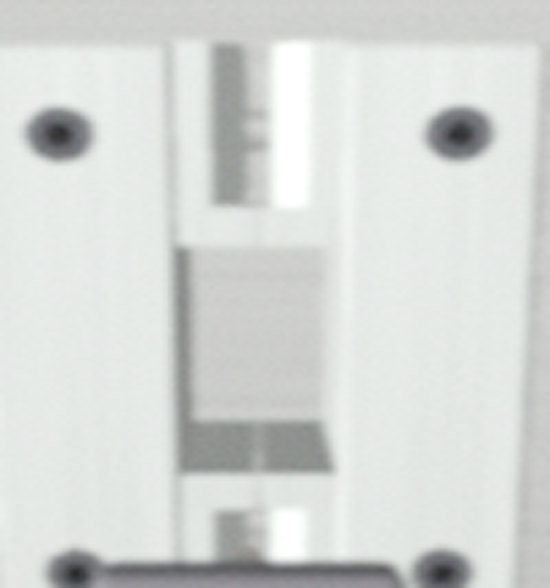

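step_arm --commands '[{"ax":0,"ay":0,"az":0,"tx":0.003,"ty":-0.002,"tz":0,"gripper":1},{"ax":0,"ay":0,"az":0,"tx":0.003,"ty":-0.002,"tz":0.02,"gripper":1},{"ax":0,"ay":0,"az":0,"tx":0.003,"ty":-0.002,"tz":0.04,"gripper":1},{"ax":0,"ay":0,"az":0,"tx":0.003,"ty":-0.002,"tz":0.055,"gripper":1},{"ax":0,"ay":0,"az":0,"tx":0.003,"ty":-0.002,"tz":0.07,"gripper":1},{"ax":0,"ay":0,"az":0,"tx":0.003,"ty":-0.002,"tz":0.085,"gripper":1},{"ax":0,"ay":0,"az":0,"tx":0.003,"ty":-0.002,"tz":0.1,"gripper":1},{"ax":0,"ay":0,"az":0,"tx":0.003,"ty":-0.002,"tz":0.1,"gripper":1}]'

```text
time_s: 9.43
tool_pos: [579.5, -155.6, 141.5]
tool_rot: [-0.066, -3.141, 0.0]
contact_force: [-0.4, -0.7, -0.9]
grip_width: 0.393
```

```bash
cat > look.py <<'E'
import sys
from h import *
n=sys.argv[1]
s=bot.state(); print(s["time_s"],s["tool_pos"].round(2),s["contact_force"].round(1),s["torque"].round(2),s["grip_width"])
im=viewer.snapshot("wrist");im2=viewer.snapshot("scene")
a=cv2.resize(im[70:250,240:420],(400,400),interpolation=cv2.INTER_CUBIC)
b=cv2.resize(im2[110:190,320:400],(400,400),interpolation=cv2.INTER_CUBIC)
cv2.imwrite(f"pics/{n}.png",np.hstack([a,b]))
E
python3 look.py g
```

```text
9.425 [ 579.46 -155.56  141.55] [-0.4 -0.7 -0.9] [0.08 0.09 0.01] 0.39298484848931636
```

View pics/g.png

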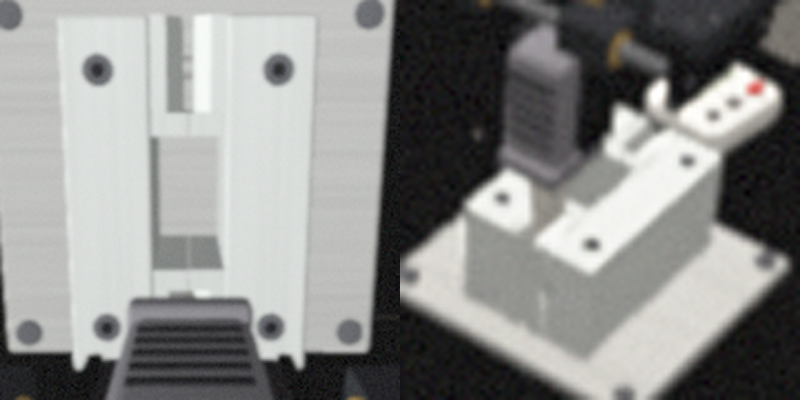

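step_arm --commands '[{"ax":0,"ay":0,"az":0,"tx":0,"ty":0,"tz":0.01,"gripper":1},{"ax":0,"ay":0,"az":0,"tx":0,"ty":0,"tz":0.02,"gripper":1},{"ax":0,"ay":0,"az":0,"tx":0,"ty":0,"tz":0.03,"gripper":1},{"ax":0,"ay":0,"az":0,"tx":0,"ty":0,"tz":0.04,"gripper":1},{"ax":0,"ay":0,"az":0,"tx":0,"ty":0,"tz":0.05,"gripper":1},{"ax":0,"ay":0,"az":0,"tx":0,"ty":0,"tz":0.06,"gripper":1},{"ax":0,"ay":0,"az":0,"tx":0,"ty":0,"tz":0.06,"gripper":1}]'

```text
time_s: 10.4
tool_pos: [580.9, -155.9, 128.8]
tool_rot: [0.064, 3.137, -0.002]
contact_force: [-1.5, 0.5, 6.0]
grip_width: 0.385
```

```bash
python3 look.py g2
```

```text
10.4 [ 580.88 -155.95  128.82] [-1.5  0.5  6. ] [-0.02  0.26  0.  ] 0.38504183032335065
```

View pics/g2.png

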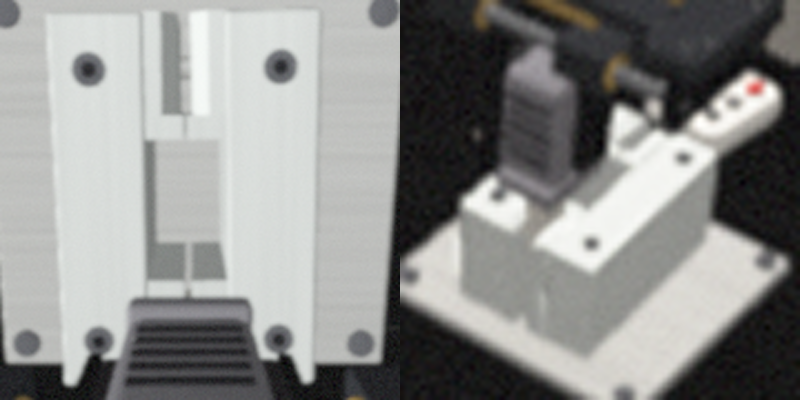

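step_arm --commands '[{"ax":0,"ay":0,"az":0,"tx":0,"ty":0,"tz":0.006,"gripper":1},{"ax":0,"ay":0,"az":0,"tx":0,"ty":0,"tz":0.006,"gripper":1}]'

```text
time_s: 10.75
tool_pos: [580.9, -155.9, 127.5]
tool_rot: [0.064, 3.137, -0.002]
contact_force: [-1.2, -0.4, 6.8]
grip_width: 0.389
```

```bash
python3 - <<'E'
from h import *
for i in range(3):
    s=bot.state(); print(s["time_s"],s["tool_pos"].round(2),s["contact_force"].round(1))
    viewer.snapshot("top")
E
```

```text
10.75 [ 580.95 -155.94  127.51] [-1.2 -0.4  6.8]
10.8 [ 580.92 -155.96  127.48] [-0.8 -0.   6.4]
10.85 [ 580.97 -155.95  127.5 ] [-1.2 -0.3  6. ]
```

step_arm --commands '[{"ax":0,"ay":0,"az":0,"tx":0,"ty":0,"tz":-0.03,"gripper":1},{"ax":0,"ay":0,"az":0,"tx":0,"ty":0,"tz":-0.08,"gripper":1},{"ax":0,"ay":0,"az":0,"tx":0,"ty":0,"tz":-0.14,"gripper":1},{"ax":0,"ay":0,"az":0,"tx":0,"ty":0,"tz":-0.18,"gripper":1},{"ax":0,"ay":0,"az":0,"tx":0,"ty":0,"tz":-0.18,"gripper":1},{"ax":0,"ay":0,"az":0,"tx":0,"ty":0,"tz":-0.18,"gripper":1}]'

```text
time_s: 11.65
tool_pos: [579.0, -155.5, 169.9]
tool_rot: [-0.066, -3.14, -0.0]
contact_force: [-0.3, 0.1, -1.5]
grip_width: 0.391
```

```bash
python3 look.py i
```

```text
11.65 [ 578.98 -155.47  169.93] [-0.3  0.1 -1.5] [ 0.06  0.1  -0.06] 0.3911810663934077
```

View pics/i.png

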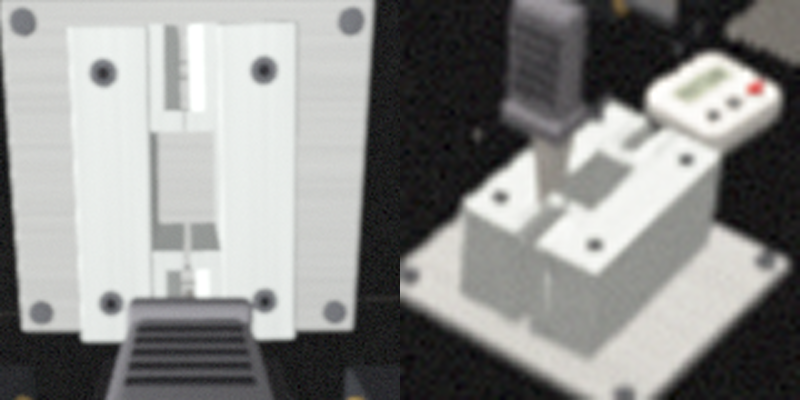

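```bash
python3 - <<'E'
from h import *
s=bot.state();Rt=R.from_rotvec(s["tool_rot"]);print(s["tool_pos"])
def tf(u,v,z):
    p=at_z("wrist",(240+u/2.2222,70+v/2.2222),z); print((u,v),p.round(1),"tool",Rt.inv().apply(p-s["tool_pos"]).round(1))
tf(184.5,68,70);tf(164,68,70);tf(205,68,70); tf(184,131,70); tf(130,300,137);tf(251,300,137); tf(184,110,70); tf(184,270,70)
# tool tilt
print(Rt.as_matrix().round(4).tolist())
E
```

```text
[ 578.93431902 -155.51220749  169.62981987]
(184.5, 68) [ 576.8 -237.9   70. ] tool [ -1.4 -82.4  99.6]
(164, 68) [ 583.9 -238.2   70. ] tool [ -8.6 -82.4  99.6]
(205, 68) [ 569.6 -237.6   70. ] tool [  5.7 -82.4  99.6]
(184, 131) [ 577.9 -216.5   70. ] tool [ -1.7 -61.   99.6]
(130, 300) [ 594.5 -174.   137. ] tool [-16.4 -17.8  32.6]
(251, 300) [ 560.7 -172.6  137. ] tool [ 17.5 -17.8  32.7]
(184, 110) [ 577.6 -223.7   70. ] tool [ -1.7 -68.2  99.6]
(184, 270) [ 580.2 -165.4   70. ] tool [-1.8 -9.8 99.6]
[[-0.9991, 0.0422, -0.0014], [0.0422, 0.9991, 0.0002], [0.0014, 0.0001, -1.0]]
```

step_arm --commands '[{"ax":0,"ay":0,"az":0,"tx":-0.007,"ty":-0.1,"tz":0,"gripper":1},{"ax":0,"ay":0,"az":0,"tx":-0.007,"ty":-0.2,"tz":0,"gripper":1},{"ax":0,"ay":0,"az":0,"tx":-0.007,"ty":-0.3,"tz":0,"gripper":1},{"ax":0,"ay":0,"az":0,"tx":-0.007,"ty":-0.338,"tz":0,"gripper":1},{"ax":0,"ay":0,"az":0,"tx":-0.007,"ty":-0.338,"tz":0,"gripper":1},{"ax":0,"ay":0,"az":0,"tx":-0.007,"ty":-0.338,"tz":0,"gripper":1}]'

```text
time_s: 12.5
tool_pos: [577.6, -239.4, 170.1]
tool_rot: [-0.065, -3.141, -0.0]
contact_force: [-0.6, 0.3, -2.1]
grip_width: 0.387
```

```bash
python3 look.py j; python3 - <<'E'
from h import *
im=viewer.snapshot("scene")
cv2.imwrite("pics/j2.png",cv2.resize(im[110:185,325:400],(0,0),fx=7.5,fy=7.5,interpolation=cv2.INTER_CUBIC))
s=bot.state()
Rt=R.from_rotvec(s["tool_rot"])
p=s["tool_pos"]
for d in (-6.5,13.5): print("tip",((proj("scene",p+Rt.apply([0,d,81.8]))-[325,110])*7.5).round())
for d in (-14.5,14.5):
    print("slot",((proj("scene",np.array([577,-236+d,70]))-[325,110])*7.5).round())
E
```

```text
12.5 [ 577.6  -239.35  170.14] [-0.6  0.3 -2.1] [ 0.03  0.1  -0.01] 0.3868496079008938
tip [347. 156.]
tip [313. 184.]
slot [350. 192.]
slot [305. 234.]
```

View pics/j.png

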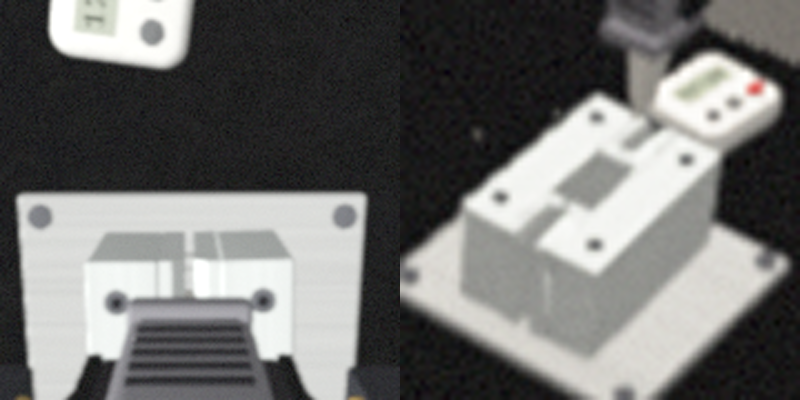

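View pics/j2.png

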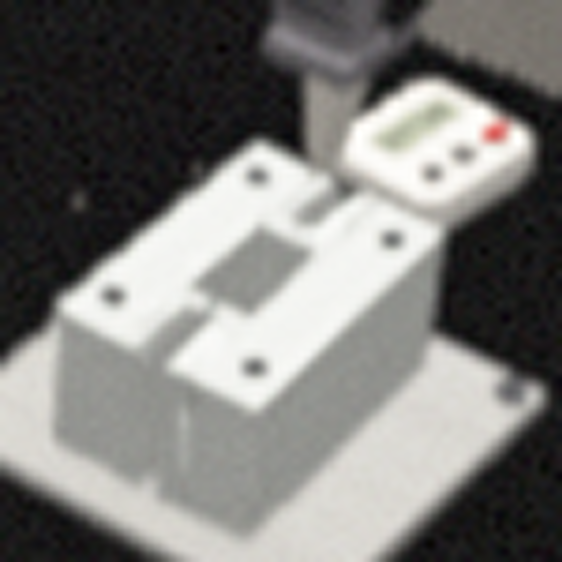

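step_arm --commands '[{"ax":0,"ay":0,"az":0,"tx":0.002,"ty":0,"tz":0.03,"gripper":1},{"ax":0,"ay":0,"az":0,"tx":0.002,"ty":0,"tz":0.06,"gripper":1},{"ax":0,"ay":0,"az":0,"tx":0.002,"ty":0,"tz":0.08,"gripper":1},{"ax":0,"ay":0,"az":0,"tx":0.002,"ty":0,"tz":0.095,"gripper":1},{"ax":0,"ay":0,"az":0,"tx":0.002,"ty":0,"tz":0.11,"gripper":1},{"ax":0,"ay":0,"az":0,"tx":0.002,"ty":0,"tz":0.12,"gripper":1},{"ax":0,"ay":0,"az":0,"tx":0.002,"ty":0,"tz":0.13,"gripper":1},{"ax":0,"ay":0,"az":0,"tx":0.002,"ty":0,"tz":0.14,"gripper":1}]'

```text
time_s: 13.65
tool_pos: [577.7, -240.4, 136.8]
tool_rot: [0.065, 3.139, -0.002]
contact_force: [-0.8, 0.8, 7.0]
grip_width: 0.388
```

```bash
python3 look.py k
```

```text
13.65 [ 577.69 -240.36  136.79] [-0.8  0.8  7. ] [0.27 0.43 0.06] 0.3875758311130038
```

View pics/k.png

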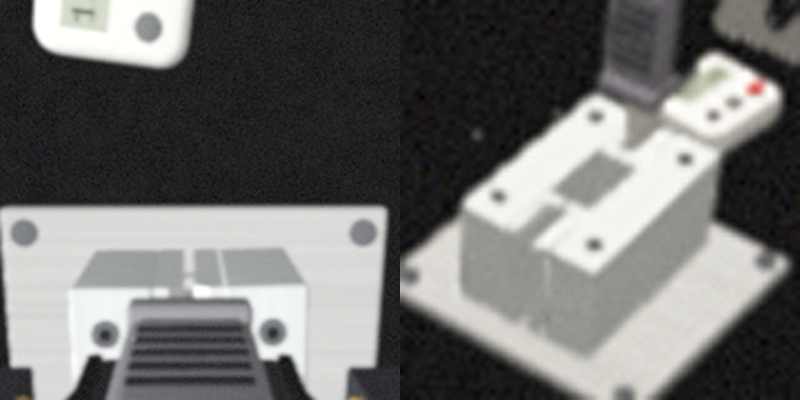

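step_arm --commands '[{"ax":0,"ay":0,"az":0,"tx":0,"ty":0,"tz":0.012,"gripper":1},{"ax":0,"ay":0,"az":0,"tx":0,"ty":0,"tz":0.024,"gripper":1},{"ax":0,"ay":0,"az":0,"tx":0,"ty":0,"tz":0.036,"gripper":1},{"ax":0,"ay":0,"az":0,"tx":0,"ty":0,"tz":0.048,"gripper":1},{"ax":0,"ay":0,"az":0,"tx":0,"ty":0,"tz":0.06,"gripper":1},{"ax":0,"ay":0,"az":0,"tx":0,"ty":0,"tz":0.072,"gripper":1},{"ax":0,"ay":0,"az":0,"tx":0,"ty":0,"tz":0.084,"gripper":1},{"ax":0,"ay":0,"az":0,"tx":0,"ty":0,"tz":0.096,"gripper":1}]'

```text
time_s: 14.75
tool_pos: [578.4, -240.8, 113.6]
tool_rot: [0.065, 3.137, -0.003]
contact_force: [-1.3, 0.7, 7.7]
grip_width: 0.385
```

step_arm --commands '[{"ax":0,"ay":0,"az":0,"tx":0,"ty":0,"tz":0.012,"gripper":1},{"ax":0,"ay":0,"az":0,"tx":0,"ty":0,"tz":0.022,"gripper":1},{"ax":0,"ay":0,"az":0,"tx":0,"ty":0,"tz":0.032,"gripper":1},{"ax":0,"ay":0,"az":0,"tx":0,"ty":0,"tz":0.04,"gripper":1},{"ax":0,"ay":0,"az":0,"tx":0,"ty":0,"tz":0.044,"gripper":1},{"ax":0,"ay":0,"az":0,"tx":0,"ty":0,"tz":0.044,"gripper":1}]'

```text
time_s: 15.5
tool_pos: [578.4, -240.8, 102.3]
tool_rot: [0.065, 3.137, -0.003]
contact_force: [-0.2, 0.1, 6.8]
grip_width: 0.386
```

```bash
python3 look.py l
```

```text
15.5 [ 578.35 -240.79  102.33] [-0.2  0.1  6.8] [-0.16  0.32 -0.07] 0.3860212934927622
```

View pics/l.png

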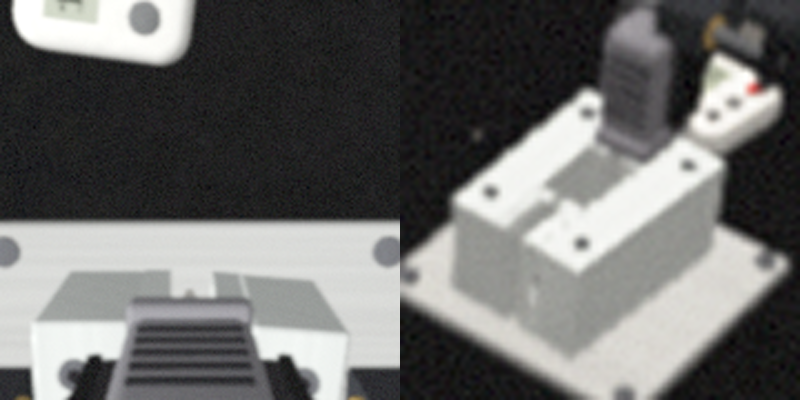

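step_arm --commands '[{"ax":0,"ay":0,"az":0,"tx":0,"ty":0,"tz":0.004,"gripper":1},{"ax":0,"ay":0,"az":0,"tx":0,"ty":0,"tz":0.008,"gripper":1},{"ax":0,"ay":0,"az":0,"tx":0,"ty":0,"tz":0.008,"gripper":1}]'

```text
time_s: 15.98
tool_pos: [579.5, -240.9, 101.7]
tool_rot: [0.064, 3.134, -0.004]
contact_force: [-0.0, -0.3, 10.6]
grip_width: 0.388
```

step_arm --commands '[{"ax":0,"ay":0,"az":0,"tx":0,"ty":0,"tz":0.006,"gripper":1},{"ax":0,"ay":0,"az":0,"tx":0,"ty":0,"tz":0.006,"gripper":1}]'

```text
time_s: 16.23
tool_pos: [580.6, -240.9, 101.6]
tool_rot: [0.063, 3.132, -0.005]
contact_force: [-0.6, 1.8, 14.0]
grip_width: 0.392
```

step_arm --commands '[{"ax":0,"ay":0,"az":0,"tx":0,"ty":0,"tz":-0.03,"gripper":1},{"ax":0,"ay":0,"az":0,"tx":0,"ty":0,"tz":-0.08,"gripper":1},{"ax":0,"ay":0,"az":0,"tx":0,"ty":0,"tz":-0.14,"gripper":1},{"ax":0,"ay":0,"az":0,"tx":0,"ty":0,"tz":-0.22,"gripper":1},{"ax":0,"ay":0,"az":0,"tx":0,"ty":0,"tz":-0.29,"gripper":1},{"ax":0,"ay":0,"az":0,"tx":0,"ty":0,"tz":-0.29,"gripper":1}]'

```text
time_s: 16.98
tool_pos: [577.8, -240.2, 171.3]
tool_rot: [0.066, 3.137, -0.001]
contact_force: [-1.2, -0.8, -1.4]
grip_width: 0.392
```

step_arm --commands '[{"ax":0,"ay":0,"az":0,"tx":0,"ty":0.12,"tz":0,"gripper":1},{"ax":0,"ay":0,"az":0,"tx":0,"ty":0.24,"tz":0,"gripper":1},{"ax":0,"ay":0,"az":0,"tx":0,"ty":0.336,"tz":0,"gripper":1},{"ax":0,"ay":0,"az":0,"tx":0,"ty":0.336,"tz":0,"gripper":1},{"ax":0,"ay":0,"az":0,"tx":0,"ty":0.336,"tz":0,"gripper":1}]'

```text
time_s: 17.6
tool_pos: [580.3, -156.3, 168.8]
tool_rot: [-0.066, -3.14, 0.0]
contact_force: [0.5, -0.1, -2.4]
grip_width: 0.386
```

```bash
python3 look.py m; python3 - <<'E'
from h import *
im=viewer.snapshot("wrist")
cv2.imwrite("pics/m2.png",cv2.resize(im[70:210,265:385],(0,0),fx=5,fy=4,interpolation=cv2.INTER_CUBIC))
E
```

```text
17.6 [ 580.27 -156.34  168.78] [ 0.5 -0.1 -2.4] [ 0.06  0.08 -0.  ] 0.3862147612750566
```

View pics/m.png

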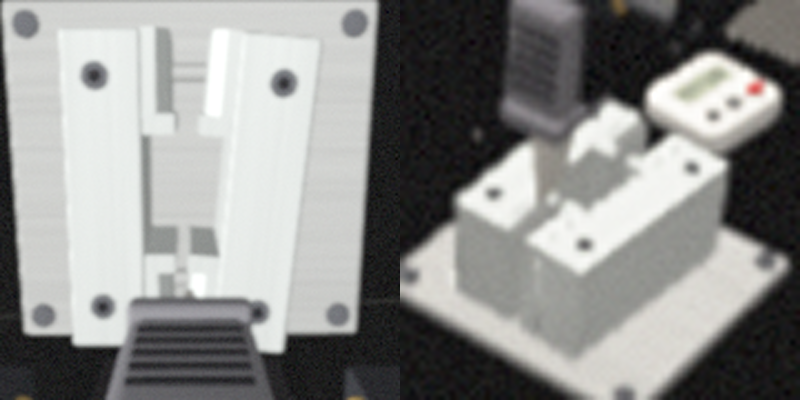

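View pics/m2.png

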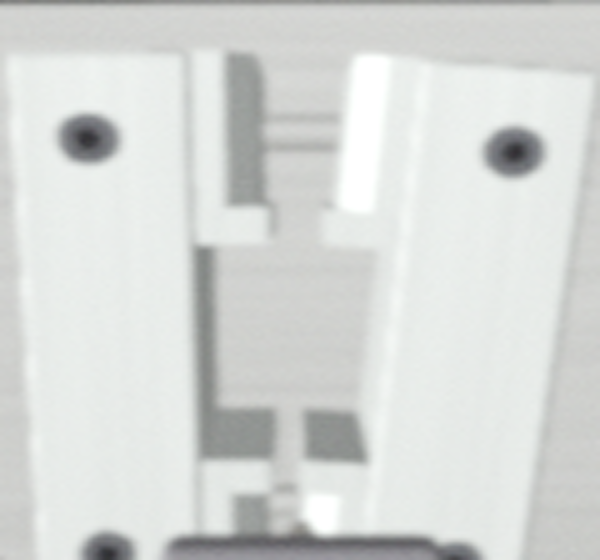

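step_arm --commands '[{"ax":0,"ay":0,"az":0,"tx":-0.007,"ty":0.004,"tz":0,"gripper":1},{"ax":0,"ay":0,"az":0,"tx":-0.007,"ty":0.004,"tz":0.03,"gripper":1},{"ax":0,"ay":0,"az":0,"tx":-0.007,"ty":0.004,"tz":0.06,"gripper":1},{"ax":0,"ay":0,"az":0,"tx":-0.007,"ty":0.004,"tz":0.085,"gripper":1},{"ax":0,"ay":0,"az":0,"tx":-0.007,"ty":0.004,"tz":0.105,"gripper":1},{"ax":0,"ay":0,"az":0,"tx":-0.007,"ty":0.004,"tz":0.12,"gripper":1},{"ax":0,"ay":0,"az":0,"tx":-0.007,"ty":0.004,"tz":0.135,"gripper":1},{"ax":0,"ay":0,"az":0,"tx":-0.007,"ty":0.004,"tz":0.15,"gripper":1}]'

```text
time_s: 18.75
tool_pos: [583.1, -155.2, 132.1]
tool_rot: [0.066, 3.139, -0.0]
contact_force: [1.9, 0.7, -0.9]
grip_width: 0.389
```

```bash
python3 look.py n
```

```text
18.75 [ 583.08 -155.22  132.08] [ 1.9  0.7 -0.9] [-0.02 -0.35  0.02] 0.38938318604876454
```

View pics/n.png

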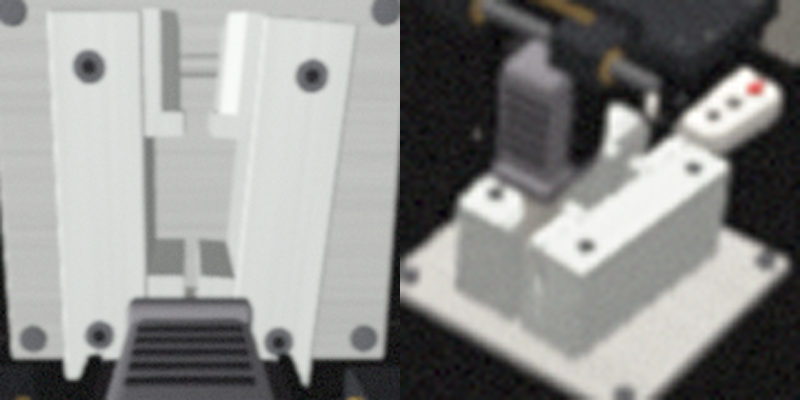

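step_arm --commands '[{"ax":0,"ay":0,"az":0,"tx":0.002,"ty":0,"tz":0.012,"gripper":1},{"ax":0,"ay":0,"az":0,"tx":0.002,"ty":0,"tz":0.024,"gripper":1},{"ax":0,"ay":0,"az":0,"tx":0.002,"ty":0,"tz":0.036,"gripper":1},{"ax":0,"ay":0,"az":0,"tx":0.002,"ty":0,"tz":0.048,"gripper":1},{"ax":0,"ay":0,"az":0,"tx":0.002,"ty":0,"tz":0.06,"gripper":1},{"ax":0,"ay":0,"az":0,"tx":0.002,"ty":0,"tz":0.072,"gripper":1},{"ax":0,"ay":0,"az":0,"tx":0.002,"ty":0,"tz":0.084,"gripper":1},{"ax":0,"ay":0,"az":0,"tx":0.002,"ty":0,"tz":0.094,"gripper":1}]'

```text
time_s: 19.85
tool_pos: [582.3, -155.5, 109.9]
tool_rot: [0.065, 3.14, -0.001]
contact_force: [-0.5, -0.6, 6.5]
grip_width: 0.389
```

step_arm --commands '[{"ax":0,"ay":0,"az":0,"tx":0,"ty":0,"tz":0.01,"gripper":1},{"ax":0,"ay":0,"az":0,"tx":0,"ty":0,"tz":0.019,"gripper":1},{"ax":0,"ay":0,"az":0,"tx":0,"ty":0,"tz":0.027,"gripper":1},{"ax":0,"ay":0,"az":0,"tx":0,"ty":0,"tz":0.034,"gripper":1},{"ax":0,"ay":0,"az":0,"tx":0,"ty":0,"tz":0.038,"gripper":1},{"ax":0,"ay":0,"az":0,"tx":0,"ty":0,"tz":0.038,"gripper":1}]'

```text
time_s: 20.6
tool_pos: [583.7, -155.5, 101.7]
tool_rot: [0.064, 3.136, -0.002]
contact_force: [-1.0, -0.0, 9.8]
grip_width: 0.389
```

step_arm --commands '[{"ax":0,"ay":0,"az":0,"tx":0,"ty":0,"tz":0.004,"gripper":1},{"ax":0,"ay":0,"az":0,"tx":0,"ty":0,"tz":0.007,"gripper":1},{"ax":0,"ay":0,"az":0,"tx":0,"ty":0,"tz":0.007,"gripper":1}]'

```text
time_s: 20.98
tool_pos: [585.0, -155.6, 101.7]
tool_rot: [0.063, 3.133, -0.003]
contact_force: [0.0, 1.0, 14.6]
grip_width: 0.387
```

Seated. Withdraw and go to a viewing height.

step_arm --commands '[{"ax":0,"ay":0,"az":0,"tx":0,"ty":0,"tz":-0.03,"gripper":1},{"ax":0,"ay":0,"az":0,"tx":0,"ty":0,"tz":-0.08,"gripper":1},{"ax":0,"ay":0,"az":0,"tx":0,"ty":0,"tz":-0.14,"gripper":1},{"ax":0,"ay":0,"az":0,"tx":0,"ty":0,"tz":-0.22,"gripper":1},{"ax":0,"ay":0,"az":0,"tx":0,"ty":0,"tz":-0.3,"gripper":1},{"ax":0,"ay":0,"az":0,"tx":0,"ty":0.12,"tz":-0.5,"gripper":1},{"ax":0,"ay":0,"az":0,"tx":0,"ty":0.12,"tz":-0.7,"gripper":1},{"ax":0,"ay":0,"az":0,"tx":0,"ty":0.12,"tz":-0.7,"gripper":1}]'

```text
time_s: 21.98
tool_pos: [585.1, -125.2, 277.9]
tool_rot: [0.064, 3.131, -0.001]
contact_force: [-0.6, 0.5, -1.4]
grip_width: 0.388
```

```bash
python3 - <<'E'
from h import *
s=bot.state(); print(s["time_s"],s["tool_pos"],s["tool_rot"],s["contact_force"])
im=viewer.snapshot("wrist")
cv2.imwrite("pics/o.png",cv2.resize(im[70:230,260:390],(0,0),fx=5,fy=3.7,interpolation=cv2.INTER_CUBIC))
cv2.imwrite("pics/o_raw.png",im)
E
```

```text
21.975 [ 585.09899614 -125.20580224  277.92581835] [ 6.41790850e-02  3.13057692e+00 -1.01171308e-03] [-0.59868636  0.52362531 -1.39078382]
```

View pics/o.png

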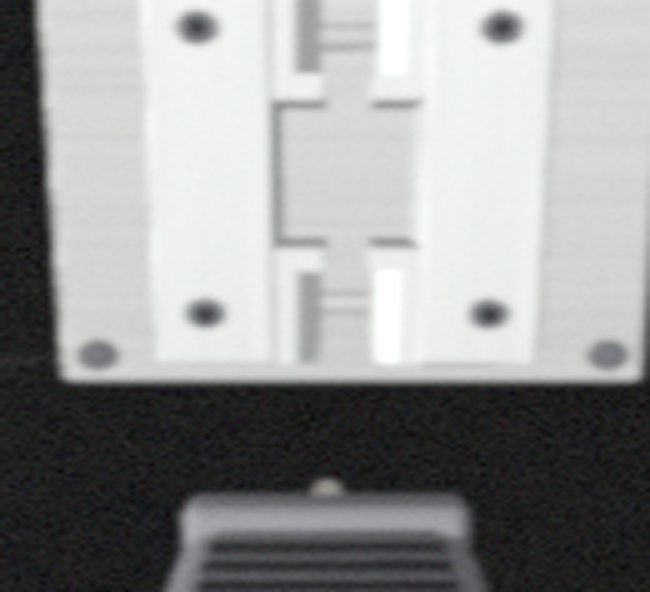

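```bash
python3 - <<'E'
from h import *
Q=R.from_rotvec([-.293,-3.128,0])
print(rel([529,235,290],Q))
E
```

```text
(array([ 0.278 ,  1.4294, -0.062 ]), array([0.0006, 0.0026, 0.0923]))
```

step_arm --commands '[{"ax":0,"ay":0,"az":0,"tx":0.14,"ty":0.72,"tz":-0.06,"gripper":1},{"ax":0,"ay":0,"az":0,"tx":0.14,"ty":0.72,"tz":-0.06,"gripper":1},{"ax":0,"ay":0,"az":0,"tx":0.14,"ty":0.72,"tz":-0.06,"gripper":1},{"ax":0,"ay":0,"az":0,"tx":0.14,"ty":0.72,"tz":-0.06,"gripper":1},{"ax":0,"ay":0,"az":0,"tx":0.14,"ty":0.72,"tz":-0.06,"gripper":1}]'

```text
time_s: 22.65
tool_pos: [554.9, 56.0, 285.7]
tool_rot: [-0.065, -3.138, 0.002]
contact_force: [-0.2, -0.7, -0.8]
grip_width: 0.394
```

```bash
python3 - <<'E'
from h import *
Q=R.from_rotvec([-.293,-3.128,0])
print(bot.state()["tool_pos"],rel([529,235,290],Q))
E
```

```text
[554.92938743  56.01737277 285.71869151] (array([ 0.1335,  0.711 , -0.0175]), array([-0.0008, -0.002 ,  0.0924]))
```

step_arm --commands '[{"ax":0,"ay":0,"az":0.092,"tx":0.134,"ty":0.71,"tz":-0.015,"gripper":1},{"ax":0,"ay":0,"az":0.092,"tx":0.134,"ty":0.71,"tz":-0.015,"gripper":1},{"ax":0,"ay":0,"az":0.092,"tx":0.134,"ty":0.71,"tz":-0.015,"gripper":1},{"ax":0,"ay":0,"az":0.092,"tx":0.134,"ty":0.71,"tz":-0.015,"gripper":1},{"ax":0,"ay":0,"az":0.092,"tx":0.134,"ty":0.71,"tz":-0.015,"gripper":1},{"ax":0,"ay":0,"az":0.092,"tx":0.134,"ty":0.71,"tz":-0.015,"gripper":1}]'

```text
time_s: 23.4
tool_pos: [530.1, 233.1, 290.5]
tool_rot: [-0.296, -3.127, 0.001]
contact_force: [-0.0, -0.4, -1.3]
grip_width: 0.39
```

```bash
python3 - <<'E'
from h import *
s=bot.state(); print(s["time_s"],s["tool_pos"],s["tool_rot"],s["contact_force"])
P=viewer.camera_params("wrist"); np.save("p_pose.npy",P["pose"])
im=viewer.snapshot("wrist")
print(nets.spot_point("wrist","stand_seat"))
cv2.imwrite("pics/p.png",cv2.resize(im[80:240,260:390],(0,0),fx=5,fy=3.7,interpolation=cv2.INTER_CUBIC))
E
```

```text
23.4 [530.07291083 233.14824116 290.49643745] [-2.96435925e-01 -3.12690872e+00  1.14269731e-03] [-0.00897217 -0.37783082 -1.3408152 ]
[{'at': [326.9, 135.9], 'p': 0.57}]
```

View pics/p.png

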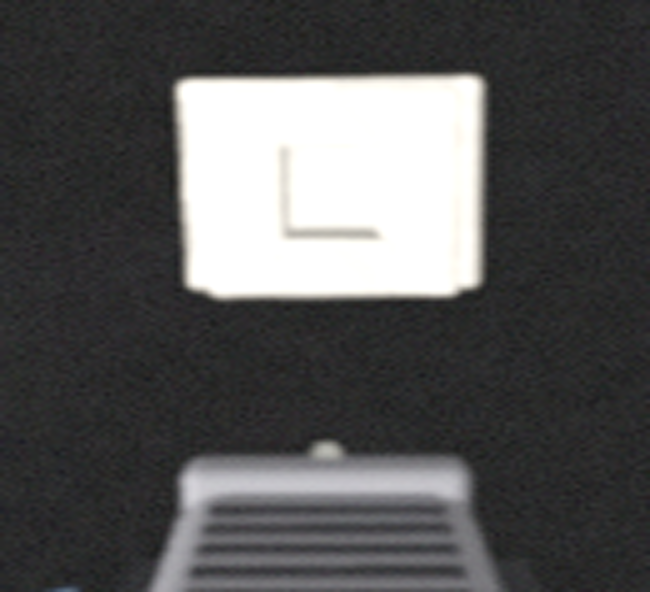

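```bash
python3 - <<'E'
from h import *
P={"K":viewer.camera_params("wrist")["K"],"pose":np.load("p_pose.npy")}
s=bot.state();Rt=R.from_rotvec(s["tool_rot"]);tp=s["tool_pos"]
f=lambda u,v,z:(at_z("wrist",(260+u/5,80+v/3.7),z,P))
for n,a in [("well",(332.5,191,65)),("TL",(283,147,65)),("BR",(382,235,65)),("shl",(182,463,258.5)),("shr",(468,463,258.5)),("tip",(326,445,208.7)),("standL",(190,290,15)),("standR",(483,290,15))]:
    p=f(*a); print(n,p.round(1),Rt.inv().apply(p-tp).round(1))
print(rel([519,180.3,185],R.from_rotvec([-.295,-3.127,0])))
E
```

```text
well [518.3 182.   65. ] [  1.9 -52.7 225.8]
TL [527.3 166.3  65. ] [ -9.9 -66.4 225.8]
BR [509.2 198.   65. ] [ 13.8 -38.6 225.8]
shl [543.9 212.2 258.5] [-17.5 -18.3  32.3]
shr [509.  218.9 258.5] [ 17.9 -18.2  32.3]
tip [528.4 226.1 208.7] [ 0.3 -7.5 82.1]
standL [564.2 212.7  15. ] [-37.4 -13.8 275.8]
standR [484.5 228.1  15. ] [ 43.8 -13.7 275.8]
(array([ 0.0036, -0.2169,  0.4232]), array([-0.0001,  0.0004, -0.0004]))
```

step_arm --commands '[{"ax":0,"ay":0,"az":0,"tx":0.005,"ty":-0.2,"tz":0.1,"gripper":1},{"ax":0,"ay":0,"az":0,"tx":0.005,"ty":-0.22,"tz":0.3,"gripper":1},{"ax":0,"ay":0,"az":0,"tx":0.005,"ty":-0.22,"tz":0.45,"gripper":1},{"ax":0,"ay":0,"az":0,"tx":0.005,"ty":-0.22,"tz":0.5,"gripper":1},{"ax":0,"ay":0,"az":0,"tx":0.005,"ty":-0.22,"tz":0.5,"gripper":1},{"ax":0,"ay":0,"az":0,"tx":0.005,"ty":-0.22,"tz":0.5,"gripper":1}]'

```text
time_s: 24.25
tool_pos: [519.6, 181.7, 167.6]
tool_rot: [0.292, 3.125, 0.003]
contact_force: [-0.8, -1.4, -1.9]
grip_width: 0.387
```

```bash
python3 - <<'E'
from h import *
s=bot.state(); print(s["time_s"],s["tool_pos"],s["tool_rot"],s["contact_force"])
im=viewer.snapshot("scene")
cv2.imwrite("pics/q.png",cv2.resize(im[190:300,230:330],(0,0),fx=5,fy=5,interpolation=cv2.INTER_CUBIC))
E
```

```text
24.25 [519.56016604 181.69945173 167.63536473] [2.91845913e-01 3.12492109e+00 3.04782390e-03] [-0.75819218 -1.36887902 -1.85175618]
```

View pics/q.png

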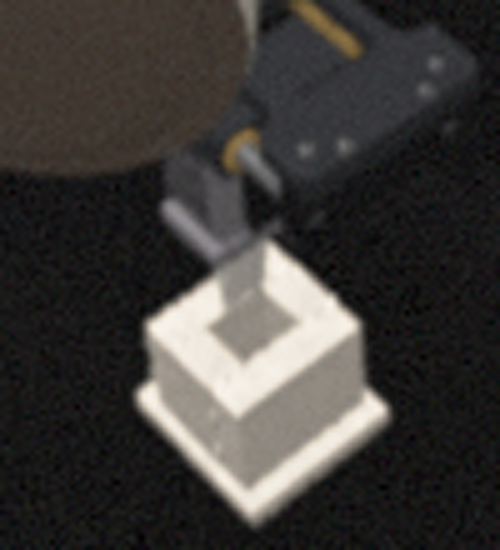

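step_arm --commands '[{"ax":0,"ay":0,"az":0,"tx":0,"ty":-0.002,"tz":0.03,"gripper":1},{"ax":0,"ay":0,"az":0,"tx":0,"ty":-0.002,"tz":0.06,"gripper":1},{"ax":0,"ay":0,"az":0,"tx":0,"ty":-0.002,"tz":0.09,"gripper":1},{"ax":0,"ay":0,"az":0,"tx":0,"ty":-0.002,"tz":0.12,"gripper":1},{"ax":0,"ay":0,"az":0,"tx":0,"ty":-0.002,"tz":0.12,"gripper":1}]'

```text
time_s: 24.92
tool_pos: [517.8, 180.3, 134.8]
tool_rot: [-0.292, -3.126, 0.002]
contact_force: [0.2, -1.2, -1.6]
grip_width: 0.385
```

```bash
python3 - <<'E'
from h import *
s=bot.state(); print(s["time_s"],s["tool_pos"],s["tool_rot"],s["contact_force"],s["torque"])
im=viewer.snapshot("scene")
cv2.imwrite("pics/r.png",cv2.resize(im[190:300,230:330],(0,0),fx=5,fy=5,interpolation=cv2.INTER_CUBIC))
E
```

```text
24.925 [517.78964327 180.30245163 134.84908627] [-2.92491169e-01 -3.12641449e+00  1.94479069e-03] [ 0.17834376 -1.15317504 -1.5909876 ] [0.00512027 0.03878491 0.03351223]
```

View pics/r.png

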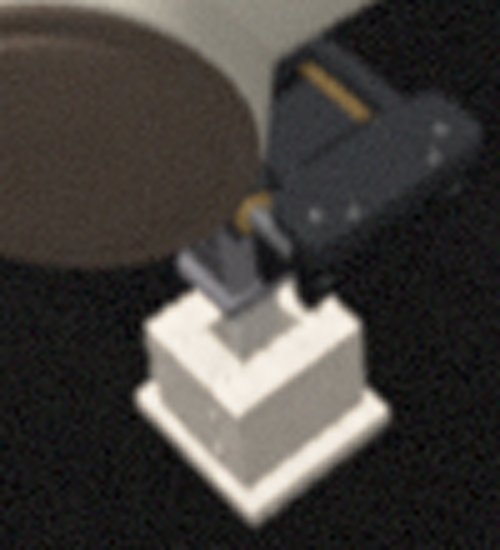

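step_arm --commands '[{"ax":0,"ay":0,"az":0,"tx":-0.002,"ty":0,"tz":0.03,"gripper":1},{"ax":0,"ay":0,"az":0,"tx":-0.003,"ty":0,"tz":0.06,"gripper":1},{"ax":0,"ay":0,"az":0,"tx":-0.003,"ty":0,"tz":0.09,"gripper":1},{"ax":0,"ay":0,"az":0,"tx":-0.003,"ty":0,"tz":0.115,"gripper":1},{"ax":0,"ay":0,"az":0,"tx":-0.003,"ty":0,"tz":0.13,"gripper":1},{"ax":0,"ay":0,"az":0,"tx":-0.003,"ty":0,"tz":0.14,"gripper":1},{"ax":0,"ay":0,"az":0,"tx":-0.003,"ty":0,"tz":0.145,"gripper":1},{"ax":0,"ay":0,"az":0,"tx":-0.003,"ty":0,"tz":0.145,"gripper":1}]'

```text
time_s: 25.98
tool_pos: [519.0, 180.5, 99.6]
tool_rot: [0.293, 3.128, 0.0]
contact_force: [-0.3, 0.3, -0.7]
grip_width: 0.386
```

step_arm --commands '[{"ax":0,"ay":0,"az":0,"tx":0,"ty":0,"tz":0.005,"gripper":1},{"ax":0,"ay":0,"az":0,"tx":0,"ty":0,"tz":0.012,"gripper":1},{"ax":0,"ay":0,"az":0,"tx":0,"ty":0,"tz":0.012,"gripper":1}]'

```text
time_s: 26.35
tool_pos: [519.1, 180.5, 96.9]
tool_rot: [0.292, 3.128, 0.0]
contact_force: [-0.3, 0.5, 0.9]
grip_width: 0.39
```

step_arm --commands '[{"ax":0,"ay":0,"az":0,"tx":0,"ty":0,"tz":0,"gripper":-1},{"ax":0,"ay":0,"az":0,"tx":0,"ty":0,"tz":0,"gripper":-1},{"ax":0,"ay":0,"az":0,"tx":0,"ty":0,"tz":0,"gripper":-1},{"ax":0,"ay":0,"az":0,"tx":0,"ty":0,"tz":0,"gripper":-1},{"ax":0,"ay":0,"az":0,"tx":0,"ty":0,"tz":0,"gripper":-1},{"ax":0,"ay":0,"az":0,"tx":0,"ty":0,"tz":0,"gripper":-1}]'

```text
time_s: 27.1
tool_pos: [519.0, 180.4, 96.5]
tool_rot: [-0.293, -3.128, 0.0]
contact_force: [-0.8, 0.4, -0.2]
grip_width: 0.958
```

step_arm --commands '[{"ax":0,"ay":0,"az":0,"tx":0,"ty":0,"tz":-0.05,"gripper":-1},{"ax":0,"ay":0,"az":0,"tx":0,"ty":0,"tz":-0.15,"gripper":-1},{"ax":0,"ay":0,"az":0,"tx":0,"ty":0,"tz":-0.3,"gripper":-1},{"ax":0,"ay":0,"az":0,"tx":0,"ty":0,"tz":-0.5,"gripper":-1},{"ax":0,"ay":0,"az":0,"tx":0,"ty":0.1,"tz":-0.75,"gripper":-1},{"ax":0,"ay":0,"az":0,"tx":0,"ty":0.2,"tz":-0.85,"gripper":-1},{"ax":0,"ay":0,"az":0,"tx":0,"ty":0.2,"tz":-0.85,"gripper":-1},{"ax":0,"ay":0,"az":0,"tx":0,"ty":0.2,"tz":-0.85,"gripper":-1}]'

```text
time_s: 28.1
tool_pos: [527.5, 229.1, 308.4]
tool_rot: [-0.293, -3.126, 0.001]
contact_force: [0.1, -0.3, -0.5]
grip_width: 1.001
```

```bash
python3 - <<'E'
from h import *
s=bot.state(); print(s["time_s"],s["tool_pos"],s["contact_force"],s["grip_width"])
a=viewer.snapshot("scene");b=viewer.snapshot("top");c=viewer.snapshot("wrist")
a=cv2.resize(a[110:310,220:420],(400,400)); b=cv2.resize(b[130:230,385:485],(400,400)); c=cv2.resize(c[80:200,265:385],(400,300))
b=b[50:350]
cv2.imwrite("pics/s.png",np.vstack([np.hstack([a[:300],c]),np.hstack([a[100:],b])]))
E
```

```text
28.1 [527.50007057 229.11828828 308.44147641] [ 0.07468098 -0.34170718 -0.50193303] 1.000986634128408
```

View pics/s.png

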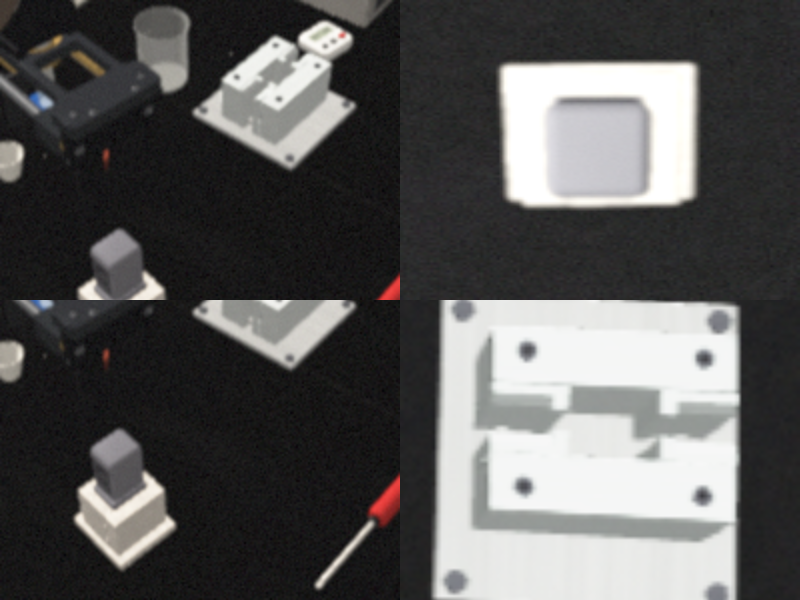

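```bash
python3 -c "
from workcell import bot
print(bot.finish_job())"
```

```text
the job is handed in; nothing more can be done
None
```

The mould is open evenly at both ends and the wedge is upright back in its stand. I handed the job in at about 28 s of the 58 s allowed, with the gripper open and clear.

- **Prying sequence:** I pushed the wedge about 24 mm into the left slot, which opened that end about 3 mm. Then I pushed it to its shoulder in the right slot, and then to its shoulder in the left slot. Both full pushes stopped at a tool height of about 101.7 mm, where the force rose to about 14 N; that was also the highest force I saw.
- **Opening:** In the wrist picture the gap measured about 46 px at the left end and 47 px at the right, roughly 11 mm each. That is slightly above the nominal 10 mm for a fully inserted wedge. In the top view the screw spacing across the seam was 136 px and 138 px, so the halves stand parallel.
- **Wedge in the stand:** On its return the wedge seated at a tool height of 96.9 mm, against 96.8 mm when I picked it up. It looked upright in both the scene and wrist pictures.

No check failed. The detection networks and my own pixel measurements disagreed by about 3 mm along the seam. For the first slot I aimed between the two, then followed my own later pictures. That was within the slots' clearance.

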